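# Aim and lean back the laser viewing screen

### The job

Set up the white viewing screen for the laser: push the red-tipped safety catch all the way down so that it swings clear, swivel the screen head until the screen squarely faces the laser, and lean the screen back to 30 degrees from upright. The screen must not be leaned back before the catch is clear; keep off the laser, and leave the loose parts on the table where they are.

Things in the scene. Friction and masses are not known exactly. Their poses are not given: they have to be found in the camera images.
- swivel_axis (a point): On the screen head's upright swivel axis at the height of the tilt axis, 110 mm over the table. Frame turns with the head: x level, the way the screen faces; y along the tilt axis, to the left of that; z up. Uprights 30 (x) by 14 (y) mm at y = +92 mm (top 19 mm above this point) and y = -92 mm (top 66 mm above it). The foot is a 150 mm square, bolted down.
- swivel (a joint): Swivel of the screen head on its foot, rad, anticlockwise from above, from -1.4 to 1.4. Stiff (0.25 N m of friction), stays where it is left. The value that faces the laser depends on where the laser stands: turn until x of swivel_axis points at the laser.
- lean (a joint): Lean of the screen, rad: 0 upright, positive leaning back (top edge away from the side it faces, to -x of swivel_axis), negative forward; 30 degrees back = 0.524. Ends -0.45 and 0.9. Stiff (0.25 N m of friction), stays where it is left. With the catch in place it stops at about 0.05.
- screen_top (a point): Middle of the top edge of the screen, a rigid white plate 140 mm wide, 135 tall, 10 thick, the top 30 mm black, a green ring on its front. Frame: x out of the front, y along the edge, z up along the plate. The tilt axis is 105 mm below this point along the plate. The top edge can be pinched across its thickness.
- catch (a joint): Angle of the safety catch, rad: 0 level with its inner end behind the screen (screen blocked), growing as the red tab is pushed down; at its stop 1.2 it is fully clear, from 1.05 it counts as clear. It stays where it is left (friction 0.12 N m, about 2.7 N at the tab).
- catch_tab (a point): On the upper face of the red tab of the catch, 45 mm out from its pivot. The catch is a see-saw bar 12 by 12 mm, pivoted at (-14, -92, +50) mm in the frame of swivel_axis, pivot axis along x; at 0 it reaches 30 mm inward behind the screen and 60 mm outward (tab). Frame: y inward along the bar, z out of its upper face. Pushing the tab down lifts the inner end.
- laser_aperture (a point): Middle of the front of the laser, a dark level cylinder 40 mm in diameter and 120 mm long in a steel ring on a post, 142 mm above the table and 185 mm from the swivel axis, aimed at that axis; ring top at 175 mm. Frame: x level along the laser, away from the screen head, z up. The laser is bolted down.
- laser: The laser with its post and foot (see laser_aperture); the frame's origin lies on the table under the swivel axis of the screen head, x towards the laser.
- expander: Loose black lens tube standing upright, 72 mm wide at its foot, 105 mm tall; origin at the middle of its underside.
- post: Loose steel post standing upright, 25 mm in diameter, 75 mm tall; origin at the middle of its underside.
- fork: Loose flat steel fork clamp, 110 by 44 by 12 mm; origin on its underside.
- driver: Loose screwdriver with a red handle, 190 mm long, lying along its x; origin on its underside.
- spanner: Loose spanner, 160 mm long, lying along its x; origin on its underside.
- screw_jar: Loose clear jar with a white cap, 60 mm in diameter, 70 mm tall; origin at the middle of its underside.
- optic_case: Loose blue case, 110 by 80 by 35 mm; origin at the middle of its underside.
Not all that is in view belongs to the job. Leave any yellow look-alike of the laser alone.

How it is judged:
By the outcome, as a careful person would: the job done as asked, in the order asked, and still so for the second after the job is handed in, with the robot touching nothing.
It also fails if it takes over 70 s, if anything falls off the work surface, if the arm or the gripper's body presses on something with over 40 N, if the wrist force passes 120 N, or if a joint passes its speed limit or range.

### The arm

A 7-joint arm with a two-finger parallel gripper is mounted at the origin on the work surface. World frame = base frame: x ahead of the robot, y to its left, z up, the work surface at z = 0. Lengths are in m, angles in rad, forces in N, time in s.
With the tool pointing down it reaches from about 0.4 to 0.875 m from the base axis. Payload 19.3 kg.
Tool frame: the origin (TCP) lies at the very end of the fingers, on their centre line; the grasp point (between the pads) lies 19 mm behind it (bot.pinch_z is the distance from the TCP to the grasp point, in m); y points along the fingers, x is the direction in which the jaws open and shut, and the axes are right-handed (so a half turn about y gives the same grasp; the last joint's range is limited). The gripper opens to 85 mm and grips with 20 to 120 N. Pads are 22 mm wide; open, the fingers measure 114 mm over their backs; the gripper's body (76 mm by 85 mm) begins 54 mm behind the grasp point. The pads swing forward as they close: fully open they stand 13 mm farther back than shut.
Start: joints at [1.27, 0.521, -0.036, 1.599, 0.021, 1.021, -0.113], TCP at [0.143, -0.608, 0.211] pointing down, gripper open.
Joint ranges: [-2.91, 2.91], [-0.3, 2.13], [-1.5, 1.42], [0.17, 2.43], [-1.26, 4.41], [0.16, 1.93], [-2.52, 2.52]. Speed limits (rad/s): [1.89, 1.89, 2.39, 2.39, 3.01, 3.01, 3.01].

### API

Orientations are given as [roll, pitch, yaw] about the fixed x, y, z axes, in that order (R = Rz(yaw) Ry(pitch) Rx(roll)).
In Python, from workcell import bot gives the robot as it stands. The module is installed in compiled form; this text tells all that it offers.
- The arm moves only by the tool arm_command, never from a script. Its argument "moves" is a list of rows, each an object of numbers: "rx", "ry", "rz": the turn, a rotation vector about the tool's x, y, z in rad; "x", "y", "z": the shift along the tool's x, y, z in cm; "gripper": the opening, from -1 (shut) to 1 (fully open). In form: [{"rx": .., "ry": .., "rz": .., "x": .., "y": .., "z": .., "gripper": ..}, ...]. A call has 1 to 5 rows; each row is the pose to reach, as a shift and turn from the pose commanded when the call began, along the tool's axes at that moment; what a row does not reach only later rows make up. A row lasts 1/12 s, in which the tool goes at most 41.7 mm and 7.16 degrees, less where a joint would pass 70% of its speed; a pose out of reach is approached as far as the arm can. A call with a gripper value outside its range is refused whole. The fingers move at their own pace and stop on an object; "squeeze" is the grip in N (left out, the last holds). Time passes only in rows, so rows that repeat a pose let the fingers close. It gives the time, the measured TCP pose, the force and the opening at its end, in the units of the state.
- bot.observe(): the state, without advancing time (a new reading comes with each control period).
- bot.grab_frame(name): name is "side" or "top" or "wrist"; returns (picture, depth): 400x640x3 uint8, red, green, blue; 400x640 float32, m along the optical axis (not along the pixel's ray), 0 where there is no reading.
- bot.camera_model(name): a dict with "vfov" (degrees; the focal length in pixels is half the picture's height over the tangent of half this angle, whatever the lens; pixels are square), "cx", "cy" (the principal point, pixels), "dist_coeffs" ([k1, k2, p1, p2, k3] as OpenCV has them; the pictures are not rectified), "extrinsics" (4x4, takes a point from camera to world coordinates); the wrist camera has in their place "mount" (4x4, takes a point from camera to tool coordinates, whose origin is the TCP and whose axes are the tool frame's). Camera axes: x right, y down, z forward; pixel columns grow to the right and rows downward; lengths in m; the calibration is good to about 2 mm. A picture is of the moment at which its call begins: read the wrist's pose just before it. camera_model takes no time and is no camera call.
- bot.job_done(): hands the job in, once; it reports no verdict.
Trained networks look in the newest picture that a camera, given by its name, has taken for a name from the list of things; names that differ only in an ending like _2 or _b are one class to them, and where a whole thing is asked for, a point or a joint stands for the part that bears it (a point fixed in the world has none). Each returns a list of dicts, best first, with "p" (0 to 1); they miss things now and then, are a little off and sometimes report something else, mostly with a low value. They report only what shows in the picture. A call takes as long as a camera call. They do not tell look-alikes from the thing itself.
- bot.spot_in(name, camera): "box" ([left, top, right, bottom] in pixels, round what is visible of it).
- bot.masks_of(name, camera): "mask" (400x640 bool, what is visible of it) and "box" ([left, top, right, bottom] in pixels, round what is visible of it).
The state is a dict: "clock": time; "qpos": joint angles; "qd": joint speeds; "joint_efforts": joint torques, N m; "position": TCP position; "tool_rot": TCP orientation; "force": force on the tool from outside, world axes, zero at the start; "moment": the same for the moment, N m; "grip_width": finger opening in m.
Only numpy, scipy, OpenCV 4.12 (cv2) and the standard library are available. Lean on these libraries where they do the work, as an engineer would, in place of code of your own. Each camera call takes 0.05 s, during which the arm holds its last target.

## Working session

There is one attempt and no reset: what is moved stays moved. The work goes in short steps, Python scripts to look and compute and a tool call to move; the robot and the scene stay as the last step left them, time stands still between calls to the robot, and variables do not carry over. Pictures are saved under pics/ and viewed, and the job is handed in when it is done.

Besides the shell and the picture viewer there is one more tool, called after ">>>" by a JSON object that holds its "fn" and its "kwargs". arm_command: Moves the arm, as the interface text tells. Its arguments: {"type":"object","properties":{"moves":{"type":"array"},"squeeze":{"type":"number"}},"required":["moves"]}

```bash
mkdir -p pics; cat > h.py <<'E'
import numpy as np, cv2
from workcell import bot
from scipy.spatial.transform import Rotation as R
def K(c):
    m=bot.camera_model(c); f=200/np.tan(np.radians(m['vfov']/2))
    return np.array([[f,0,m['cx']],[0,f,m['cy']],[0,0,1]]),np.array(m['dist_coeffs'],float),m
def T(c,st=None):
    m=bot.camera_model(c)
    if 'extrinsics' in m: return np.array(m['extrinsics'])
    W=np.eye(4);W[:3,:3]=R.from_euler('xyz',st['tool_rot']).as_matrix();W[:3,3]=st['position']
    return W@np.array(m['mount'])
def cloud(c,d,st=None):
    k,D,m=K(c)
    v,u=np.mgrid[0:400,0:640]
    n=cv2.undistortPoints(np.stack([u.ravel(),v.ravel()],1).astype(np.float64)[:,None],k,D)[:,0]
    P=np.c_[n,np.ones(len(n))]*d.reshape(-1,1)
    t=T(c,st); P=P@t[:3,:3].T+t[:3,3]; P[d.ravel()<=0]=np.nan
    return P.reshape(400,640,3)
def grab(c,name):
    st=bot.observe(); im,d=bot.grab_frame(c)
    cv2.imwrite(f'pics/{name}.png',im[:,:,::-1]); np.savez(f'pics/{name}.npz',im=im,d=d,P=cloud(c,d,st))
    return im,d,cloud(c,d,st)
def proj(c,p,st=None):
    k,D,m=K(c); t=np.linalg.inv(T(c,st)); p=np.atleast_2d(p)@t[:3,:3].T+t[:3,3]
    return cv2.projectPoints(p,np.zeros(3),np.zeros(3),k,D)[0][:,0]
E
python3 - <<'E'
from h import *
print(bot.observe())
for c in ['side','top']:
    grab(c,c+'0'); print(c,T(c).round(3).tolist())
    for n in ['swivel_axis','screen_top','catch_tab','laser','laser_aperture']:
        print(n,[(round(r['p'],2),np.round(r['box']).tolist()) for r in bot.spot_in(n,c)[:3]])
print(bot.observe()['clock'])
E
```

```text
{'clock': 0.0, 'qpos': array([ 1.2697792 ,  0.52201748, -0.03635725,  1.60000585,  0.02118637,
        1.02106574, -0.11278485]), 'qd': array([-5.17786429e-04, -7.45522527e-04,  2.35175317e-03,  8.49211289e-05,
       -4.27329558e-04,  1.04867285e-04,  2.86805008e-04]), 'joint_efforts': array([-2.52465243e-04, -9.27113986e+01,  1.97951987e+00, -3.69932556e+01,
        1.76763354e-02,  8.00456037e-03, -1.13923778e-05]), 'position': array([ 0.14288722, -0.60808577,  0.210724  ]), 'tool_rot': array([-1.57084810e+00,  1.11105300e-03, -1.33995534e+00]), 'force': array([-0.04126761, -0.41910953,  0.20814227]), 'moment': array([ 0.00073388, -0.00114119, -0.04966579]), 'grip_width': 0.08546817647535306}
side [[-0.976, -0.172, 0.13, 0.31], [-0.215, 0.733, -0.645, 0.883], [0.015, -0.658, -0.753, 1.164], [0.0, 0.0, 0.0, 1.0]]
swivel_axis [(0.88, [242.0, 172.0, 320.0, 241.0]), (0.23, [352.0, 119.0, 391.0, 137.0])]
screen_top [(0.78, [251.0, 169.0, 300.0, 225.0])]
catch_tab [(0.58, [291.0, 202.0, 317.0, 219.0])]
laser [(0.77, [208.0, 144.0, 245.0, 196.0]), (0.58, [348.0, 231.0, 384.0, 295.0]), (0.51, [356.0, 122.0, 392.0, 136.0])]
laser_aperture [(0.56, [210.0, 140.0, 246.0, 197.0]), (0.56, [346.0, 232.0, 386.0, 298.0])]
top [[0.005, -0.999, 0.043, 0.44], [-1.0, -0.006, -0.01, -0.025], [0.01, -0.043, -0.999, 1.361], [0.0, 0.0, 0.0, 1.0]]
swivel_axis [(0.88, [266.0, 124.0, 299.0, 202.0])]
screen_top [(0.75, [279.0, 129.0, 294.0, 187.0]), (0.64, [334.0, 158.0, 368.0, 186.0]), (0.32, [316.0, 75.0, 349.0, 119.0])]
catch_tab [(0.47, [264.0, 174.0, 278.0, 205.0]), (0.35, [279.0, 133.0, 294.0, 185.0])]
laser [(0.89, [315.0, 72.0, 348.0, 120.0]), (0.58, [223.0, 231.0, 269.0, 267.0])]
laser_aperture [(0.73, [220.0, 229.0, 270.0, 267.0]), (0.59, [316.0, 74.0, 347.0, 115.0])]
0.6
```

```bash
python3 - <<'E'
import cv2
a=cv2.imread('pics/side0.png');b=cv2.imread('pics/top0.png')
cv2.imwrite('pics/side0z.png',cv2.resize(a[100:320,160:460],None,fx=2.6,fy=2.6,interpolation=2))
cv2.imwrite('pics/top0z.png',cv2.resize(b[40:290,180:480],None,fx=2.4,fy=2.4,interpolation=2))
E
```

```text
(no output)
```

View pics/side0z.png

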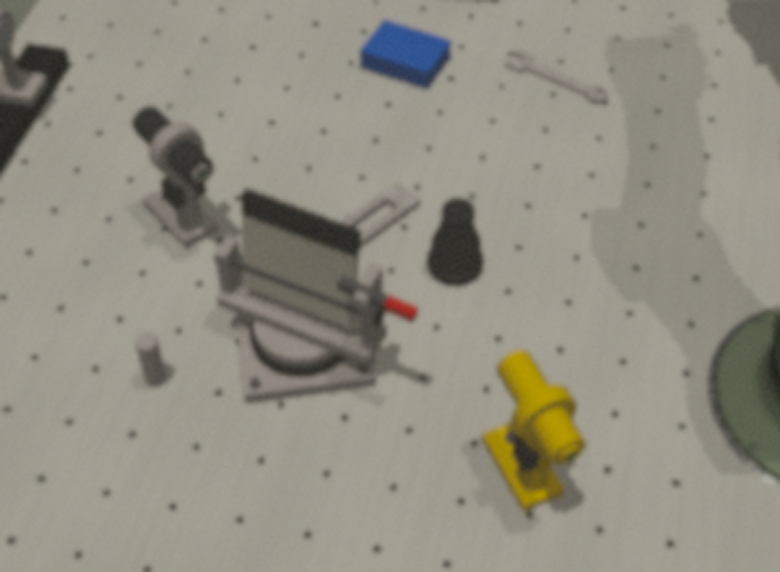

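View pics/top0z.png

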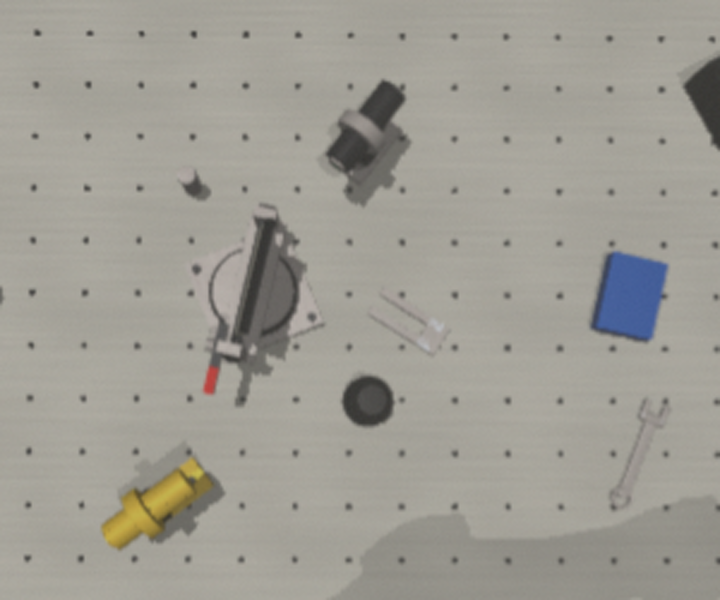

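View pics/top0.png

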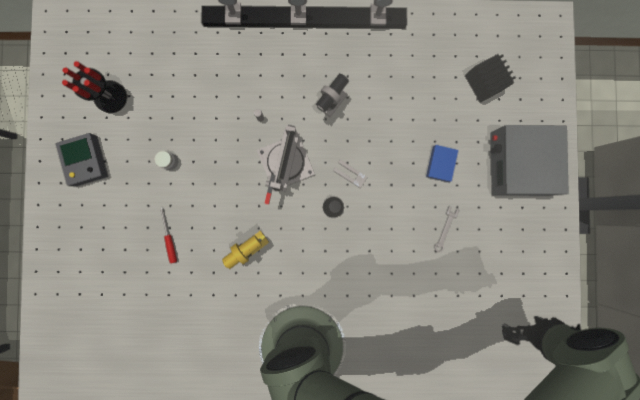

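The candidates for the laser are the dark cylinder in a steel ring at top (331,93) and the yellow look-alike at (246,249), so the dark one is right. The red items are the catch tab at (268,197), the screwdriver handle at (170,248) and the red fingers at (85,80). The tab on the screen head at (268,197) is the one I want. Next I'll measure.

```bash
python3 - <<'E'
from h import *
z=np.load('pics/top0.npz');P=z['P'];im=z['im'].astype(int)
s=np.load('pics/side0.npz');PS=s['P'];ims=s['im'].astype(int)
def blk(name,M):
    print(name,len(M),np.nanmean(M,0).round(4),np.nanmin(M,0).round(3),np.nanmax(M,0).round(3))
# laser
for nm,Q,b in [('top',P,(310,350,68,122)),('side',PS,(205,248,138,200))]:
    q=Q[b[2]:b[3],b[0]:b[1]].reshape(-1,3); q=q[q[:,2]>0.11]; blk('laser '+nm,q)
    c=q[:,:2].mean(0); v=np.linalg.svd(q[:,:2]-c)[2][0]; print(c,v,np.degrees(np.arctan2(v[1],v[0])))
for nm,Q,I,b in [('top',P,im,(255,315,115,215)),('side',PS,ims,(235,325,165,260))]:
    sl=(slice(b[2],b[3]),slice(b[0],b[1])); q=Q[sl].reshape(-1,3); c=I[sl].reshape(-1,3)
    red=(c[:,0]>c[:,1]+60)&(q[:,2]>.05); blk('red '+nm,q[red])
    t=q[:,2]>0.19; blk('scr '+nm,q[t]); 
    cc=q[t][:,:2].mean(0); v=np.linalg.svd(q[t][:,:2]-cc)[2][0]; print(cc,np.degrees(np.arctan2(v[1],v[0])))
    t=(q[:,2]>0.004)&(q[:,2]<0.03); blk('foot '+nm,q[t])
    dk=t&(c.sum(1)<300)
E
```

```text
laser top 612 [ 0.8118 -0.0888  0.159 ] [ 0.759 -0.14   0.123] [ 0.873 -0.041  0.179]
[ 0.81177228 -0.08884958] [-0.7970366  0.603931 ] 142.8480432851895
laser side 590 [ 0.8038 -0.069   0.154 ] [ 0.704 -0.137  0.115] [0.876 0.055 0.178]
[ 0.80382702 -0.06902841] [-0.7112453  0.7029439] 135.33632651790606
red top 46 [0.491  0.1026 0.1634] [0.476 0.095 0.158] [0.506 0.11  0.168]
scr top 219 [0.6143 0.0429 0.212 ] [0.546 0.023 0.19 ] [0.684 0.066 0.22 ]
[0.61425422 0.04291764] 167.13487556586227
foot top 904 [0.6198 0.057  0.0148] [ 0.443 -0.038  0.004] [0.782 0.165 0.03 ]
red side 53 [0.4906 0.1051 0.1628] [0.475 0.094 0.156] [0.507 0.112 0.168]
scr side 455 [0.6132 0.0475 0.2061] [0.546 0.02  0.19 ] [0.684 0.07  0.22 ]
[0.61322988 0.04749009] 166.91868781623464
foot side 1439 [0.6191 0.0096 0.0128] [ 0.455 -0.251  0.004] [0.819 0.183 0.03 ]
```

```bash
python3 - <<'E'
from h import *
z=np.load('pics/top0.npz');P=z['P'];s=np.load('pics/side0.npz');PS=s['P']
ey=np.array([np.cos(np.radians(-13)),np.sin(np.radians(-13))]); ex=np.array([ey[1],-ey[0]])
c0=np.array([.613,.05])
for nm,Q,b in [('top',P,(255,315,115,215)),('side',PS,(235,325,165,260))]:
    q=Q[b[2]:b[3],b[0]:b[1]].reshape(-1,3)
    l=np.c_[(q[:,:2]-c0)@ex,(q[:,:2]-c0)@ey,q[:,2]]*1000
    for lab,m in [('upR',(l[:,1]<-75)&(l[:,2]>170)&(l[:,2]<182)),('upL',(l[:,1]>75)&(l[:,2]>122)&(l[:,2]<135)),]:
        print(nm,lab,m.sum(),l[m].mean(0).round(1),l[m].min(0).round(0),l[m].max(0).round(0))
    m=(abs(l[:,1])<68)&(l[:,2]>125)
    for zz in range(125,230,8):
        k=m&(l[:,2]>=zz)&(l[:,2]<zz+8)
        if k.sum()>3: print(zz,k.sum(),np.percentile(l[k][:,0],[5,50,95]).round(1), end=' | ')
    print()
# laser axis: circle section slices, ring at z top
q=np.r_[P[68:122,310:350].reshape(-1,3)]; q=q[q[:,2]>.12]
# RANSAC-ish: fit line axis with cylinder of r .02 at z=.142: points with z in .15-.165
from scipy.optimize import least_squares
def res(p,q):
    d=np.array([np.cos(p[1]),np.sin(p[1])]);n=np.array([-d[1],d[0]])
    return np.hypot(q[:,:2]@n-p[0],q[:,2]-p[2])-.020
for Q,b in[(P,(310,350,68,122)),(PS,(205,248,138,200))]:
    q=Q[b[2]:b[3],b[0]:b[1]].reshape(-1,3); q=q[(q[:,2]>.135)&(q[:,2]<.167)&(q[:,0]>.74)&(q[:,1]<-.02)]
    r=least_squares(res,[0.45,-.64,.142],args=(q,),loss='soft_l1',f_scale=.001)
    p=r.x; d=np.array([np.cos(p[1]),np.sin(p[1])]);n=np.array([-d[1],d[0]])
    print('laser',p,np.degrees(p[1]),'pt nearest c0',n*p[0]+d*(c0@d), 'along',np.percentile((q[:,:2]-c0)@d,[1,99]))
    dd=q[:,:2]-c0
    print('lx mean', np.degrees(np.arctan2(*(q[:,:2].mean(0)-c0)[::-1])))
E
```

```text
top upR 54 [-12.  -88.6 175.6] [-38. -96. 170.] [  5. -75. 179.]
top upL 45 [-11.1  95.4 128.2] [-25.  87. 122.] [  5. 106. 135.]
125 8 [-12.3 -11.8 -11.4] | 133 10 [-10.9 -10.3  -9.3] | 141 6 [-9.3 -8.9 -8.7] | 149 10 [-8.3 -7.8 -5.5] | 157 14 [-23.4  -6.7  -3.9] | 165 18 [-28.2 -12.3  -3.3] | 173 8 [-4.3 -3.6 -3.2] | 189 10 [-2.1 -1.4 -0.8] | 197 9 [-0.6 -0.1  0.6] | 205 73 [ 1.2  7.5 12.3] | 213 118 [ 2.9  7.4 12.9] | 
side upR 65 [-15.6 -88.8 175.3] [-41. -97. 170.] [  8. -75. 181.]
side upL 65 [ -0.5 105.4 128.9] [-27.  75. 122.] [ 82. 179. 134.]
125 78 [-15.  -12.   -9.1] | 133 85 [-13.7 -10.7  -7.5] | 141 72 [-12.   -8.9  -6. ] | 149 82 [-10.8  -7.4  -3. ] | 157 106 [-19.   -6.6  -3.9] | 165 113 [-26.3  -5.5  -1.4] | 173 86 [-6.6 -3.6 -0.8] | 181 95 [-5.4 -2.5  0.3] | 189 101 [-4.8 -1.2  2.2] | 197 100 [-2.8  0.4  2.8] | 205 123 [-1.8  2.4 13.7] | 213 125 [ 0.1  4.7 11.2] | 
laser [ 0.41578641 -0.64010079  0.14183498] -36.67507377294679 pt nearest c0 [0.61870654 0.05766287] along [0.18440886 0.30583015]
lx mean -35.013479601901224
laser [ 0.42131858 -0.64741854  0.1428664 ] -37.09434991937075 pt nearest c0 [0.62006755 0.05934689] along [0.18266033 0.30616473]
lx mean -32.71298302461412
```

```bash
cat >> h.py <<'E'
C=np.array([.6188,.0590,.110]); 
def head(yaw):  # columns ex,ey,ez
    return R.from_euler('z',yaw,degrees=True).as_matrix()
def toolR(yaw,lean=0.): # tool x = head x (tilted), tool y down along plate, z = head y
    H=head(yaw)@R.from_euler('y',-lean).as_matrix()
    return np.c_[H[:,0],-H[:,2],H[:,1]]
def delta(p,Rm,st=None):
    st=st or bot.observe(); R0=R.from_euler('xyz',st['tool_rot']).as_matrix()
    d=R0.T@(np.asarray(p)-st['position'])*100; r=R.from_matrix(R0.T@Rm).as_rotvec()
    print('xyz cm',d.round(2),'r',r.round(3),'| pos',st['position'].round(4),'t',round(st['clock'],2),'F',st['force'].round(1)); return d,r
E
python3 - <<'E'
from h import *
Rm=toolR(-103)
delta([.45,-.40,.30],Rm); delta([.49,.10,.30],Rm)
E
```

```text
xyz cm [-13.27  -8.87  34.66] r [ 0.     0.458 -0.   ] | pos [ 0.1429 -0.6084  0.2113] t 0.6 F [ 1.2 -0.  -0.1]
xyz cm [-61.03  -8.87  49.99] r [ 0.     0.458 -0.   ] | pos [ 0.1429 -0.6084  0.2113] t 0.6 F [ 1.2 -0.  -0.1]
```

>>> {"fn": "arm_command", "kwargs": {"moves": [{"x":-1,"y":-3,"z":3,"ry":0.1,"gripper":-1},{"x":-2.5,"y":-5,"z":6.5,"ry":0.2,"gripper":-1},{"x":-4,"y":-7,"z":10,"ry":0.3,"gripper":-1},{"x":-5.5,"y":-8.5,"z":13.5,"ry":0.4,"gripper":-1},{"x":-7,"y":-8.9,"z":17,"ry":0.458,"gripper":-1}]}}

```text
invalid input at $.moves[0]: expected keys rx, ry, rz, x, y, z, gripper
```

```bash
python3 - <<'E'
from h import *
Rm=toolR(-103)
delta([.45,-.40,.30],Rm); delta([.49,.10,.30],Rm); print(bot.observe()['qpos'].round(2))
E
```

```text
xyz cm [-13.27  -8.87  34.66] r [ 0.     0.458 -0.   ] | pos [ 0.1429 -0.6084  0.2113] t 0.6 F [ 1.2 -0.  -0.1]
xyz cm [-61.03  -8.87  49.99] r [ 0.     0.458 -0.   ] | pos [ 0.1429 -0.6084  0.2113] t 0.6 F [ 1.2 -0.  -0.1]
[ 1.27  0.52 -0.04  1.6   0.02  1.02 -0.11]
```

>>> {"fn": "arm_command", "kwargs": {"moves": [{"rx":0,"ry":0.1,"rz":0,"x":-1,"y":-3,"z":3,"gripper":-1},{"rx":0,"ry":0.2,"rz":0,"x":-3,"y":-5,"z":7,"gripper":-1},{"rx":0,"ry":0.3,"rz":0,"x":-4.5,"y":-7,"z":11,"gripper":-1},{"rx":0,"ry":0.4,"rz":0,"x":-6,"y":-8.5,"z":14.5,"gripper":-1},{"rx":0,"ry":0.458,"rz":0,"x":-7.5,"y":-8.9,"z":18,"gripper":-1}]}}

```text
clock: 1.02
position: [0.2942, -0.4996, 0.3007]
tool_rot: [-1.569, -0.002, -1.805]
force: [1.2, -0.9, 0.5]
grip_width: 0.0256
```

```bash
python3 - <<'E'
from h import *
Rm=toolR(-103)
delta([.45,-.40,.30],Rm); delta([.49,.10,.30],Rm); print(bot.observe()['qpos'].round(2))
E
```

```text
xyz cm [-13.3    0.07  12.84] r [-0.002 -0.007  0.002] | pos [ 0.2942 -0.4996  0.3007] t 1.02 F [ 1.2 -0.9  0.5]
xyz cm [-6.286e+01 -4.000e-02  5.150e+00] r [-0.002 -0.007  0.002] | pos [ 0.2942 -0.4996  0.3007] t 1.02 F [ 1.2 -0.9  0.5]
[ 0.92  0.37  0.03  1.61 -0.01  1.16 -0.86]
```

>>> {"fn": "arm_command", "kwargs": {"moves": [{"rx":0,"ry":0,"rz":0,"x":-3,"y":0,"z":3,"gripper":-1},{"rx":0,"ry":0,"rz":0,"x":-6,"y":0,"z":6,"gripper":-1},{"rx":0,"ry":0,"rz":0,"x":-9,"y":0,"z":9,"gripper":-1},{"rx":0,"ry":0,"rz":0,"x":-12,"y":0,"z":12,"gripper":-1},{"rx":0,"ry":0,"rz":0,"x":-15,"y":0,"z":14,"gripper":-1}]}}

```text
clock: 1.43
position: [0.4654, -0.3842, 0.2985]
tool_rot: [-1.57, -0.0, -1.798]
force: [0.0, -0.5, -0.1]
grip_width: 0.0
```

>>> {"fn": "arm_command", "kwargs": {"moves": [{"rx":0,"ry":0,"rz":0,"x":-4,"y":0,"z":0,"gripper":-1},{"rx":0,"ry":0,"rz":0,"x":-8,"y":0,"z":0,"gripper":-1},{"rx":0,"ry":0,"rz":0,"x":-12,"y":0,"z":0,"gripper":-1},{"rx":0,"ry":0,"rz":0,"x":-16,"y":0,"z":-1,"gripper":-1},{"rx":0,"ry":0,"rz":0,"x":-20,"y":0,"z":-2,"gripper":-1}]}}

```text
clock: 1.85
position: [0.4888, -0.1841, 0.2984]
tool_rot: [-1.571, 0.0, -1.798]
force: [2.4, 0.6, -0.3]
grip_width: -0.0003
```

```bash
python3 - <<'E'
from h import *
Rm=toolR(-103)
delta([.4885,.1035,.30],Rm);print(bot.observe()['qpos'].round(2))
E
```

```text
xyz cm [-28.02  -0.16  -6.5 ] r [-0. -0. -0.] | pos [ 0.4888 -0.1841  0.2984] t 1.85 F [ 2.4  0.6 -0.3]
[ 0.35  0.27 -0.12  1.75  0.04  1.12 -1.59]
```

>>> {"fn": "arm_command", "kwargs": {"moves": [{"rx":0,"ry":0,"rz":0,"x":-4,"y":0,"z":-1,"gripper":-1},{"rx":0,"ry":0,"rz":0,"x":-8,"y":0,"z":-2,"gripper":-1},{"rx":0,"ry":0,"rz":0,"x":-12,"y":0,"z":-3,"gripper":-1},{"rx":0,"ry":0,"rz":0,"x":-16,"y":0,"z":-4,"gripper":-1},{"rx":0,"ry":0,"rz":0,"x":-20,"y":0,"z":-5,"gripper":-1}]}}

```text
clock: 2.27
position: [0.4847, 0.0219, 0.2988]
tool_rot: [-1.57, 0.0, -1.798]
force: [1.2, -1.2, 0.2]
grip_width: 0.0002
```

```bash
python3 - <<'E'
from h import *
Rm=toolR(-103)
im,d,P=grab('wrist','w1')
delta([.4885,.1035,.30],Rm);print(bot.observe()['qpos'].round(2))
E
```

```text
xyz cm [-7.24 -0.08 -1.2 ] r [-0.     0.007 -0.003] | pos [0.4845 0.0302 0.299 ] t 2.32 F [-0.2 12.3  0.3]
[ 0.04  0.21 -0.26  1.83  0.06  1.1  -2.03]
```

View pics/w1.png

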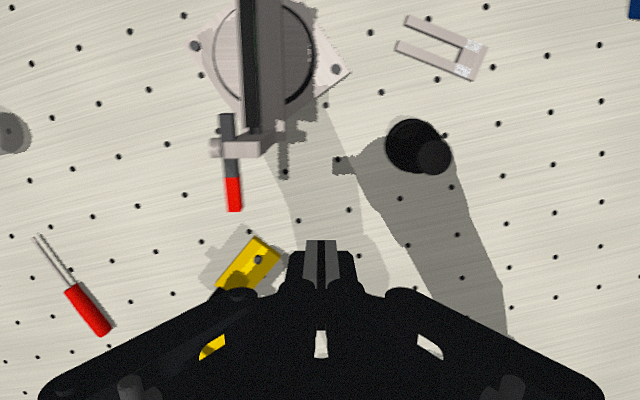

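```bash
python3 - <<'E'
from h import *
z=np.load('pics/top0.npz');P=z['P'].reshape(-1,3);I=z['im'].astype(int).reshape(-1,3)
y=(I[:,0]>I[:,2]+80)&(I[:,1]>I[:,2]+50)&(P[:,2]>.05); print(P[y].min(0),P[y].max(0))
z=np.load('pics/w1.npz');P=z['P'].reshape(-1,3);I=z['im'].astype(int).reshape(-1,3)
r=(I[:,0]>I[:,1]+80)&(I[:,1]<80)&(P[:,2]>.12); q=P[r];print(q.mean(0),q.min(0),q.max(0))
Q=z['P'];s=(P[:,2]>.208)&(P[:,2]<.23)&(P[:,0]>.5);q=P[s];print(s.sum(),q.mean(0))
v=np.linalg.svd(q[:,:2]-q[:,:2].mean(0))[2][0] if s.sum()<4000 else 0;print(np.degrees(np.arctan2(v[1],v[0])))
E
```

```text
[0.28394724 0.12715135 0.05318237] [0.57368194 0.76332873 0.17974614]
[0.49009524 0.10271229 0.16432736] [0.4727394  0.09360894 0.16206716] [0.50720074 0.11229537 0.16710637]
2027 [0.58876623 0.04737458 0.21527505]
167.2456421899157
```

>>> {"fn": "arm_command", "kwargs": {"moves": [{"rx":0,"ry":0,"rz":0,"x":-2.5,"y":0,"z":-0.4,"gripper":-1},{"rx":0,"ry":0,"rz":0,"x":-5,"y":0,"z":-0.8,"gripper":-1},{"rx":0,"ry":0,"rz":0,"x":-7.2,"y":3,"z":-1.2,"gripper":-1},{"rx":0,"ry":0,"rz":0,"x":-7.2,"y":6,"z":-1.2,"gripper":-1},{"rx":0,"ry":0,"rz":0,"x":-7.2,"y":8,"z":-1.2,"gripper":-1}]}}

```text
clock: 2.73
position: [0.4889, 0.094, 0.2165]
tool_rot: [-1.572, -0.0, -1.796]
force: [0.3, -2.1, -0.6]
grip_width: -0.0
```

>>> {"fn": "arm_command", "kwargs": {"moves": [{"rx":0,"ry":0,"rz":0,"x":0,"y":1,"z":0,"gripper":-1},{"rx":0,"ry":0,"rz":0,"x":0,"y":2,"z":0,"gripper":-1},{"rx":0,"ry":0,"rz":0,"x":0,"y":2.5,"z":0,"gripper":-1}]}}

```text
clock: 2.98
position: [0.4898, 0.0926, 0.193]
tool_rot: [-1.571, -0.0, -1.798]
force: [0.1, -0.7, -0.3]
grip_width: -0.0003
```

```bash
python3 - <<'E'
from h import *
Rm=toolR(-103)
delta([.4885,.1035,.166],Rm);print(bot.observe()['qpos'].round(2))
E
```

```text
xyz cm [-1.03  2.7  -0.37] r [ 0.    -0.001  0.   ] | pos [0.4898 0.0926 0.193 ] t 2.98 F [ 0.1 -0.7 -0.3]
[-0.08  0.36 -0.29  1.94  0.13  0.87 -2.23]
```

>>> {"fn": "arm_command", "kwargs": {"moves": [{"rx":0,"ry":0,"rz":0,"x":-1,"y":1,"z":-0.4,"gripper":-1},{"rx":0,"ry":0,"rz":0,"x":-1,"y":2,"z":-0.4,"gripper":-1},{"rx":0,"ry":0,"rz":0,"x":-1,"y":2.8,"z":-0.4,"gripper":-1},{"rx":0,"ry":0,"rz":0,"x":-1,"y":3.5,"z":-0.4,"gripper":-1},{"rx":0,"ry":0,"rz":0,"x":-1,"y":4.2,"z":-0.4,"gripper":-1}]}}

```text
clock: 3.4
position: [0.4883, 0.103, 0.1511]
tool_rot: [-1.57, -0.0, -1.799]
force: [0.3, -0.6, -0.3]
grip_width: -0.0001
```

>>> {"fn": "arm_command", "kwargs": {"moves": [{"rx":0,"ry":0,"rz":0,"x":0,"y":0.6,"z":0,"gripper":-1},{"rx":0,"ry":0,"rz":0,"x":0,"y":1.2,"z":0.1,"gripper":-1},{"rx":0,"ry":0,"rz":0,"x":0,"y":1.8,"z":0.2,"gripper":-1},{"rx":0,"ry":0,"rz":0,"x":0,"y":2.4,"z":0.3,"gripper":-1},{"rx":0,"ry":0,"rz":0,"x":0,"y":3.0,"z":0.4,"gripper":-1}]}}

```text
clock: 3.82
position: [0.4925, 0.1025, 0.1212]
tool_rot: [-1.57, 0.0, -1.798]
force: [-0.7, 0.8, 5.1]
grip_width: 0.0002
```

```bash
python3 - <<'E'
from h import *
Rm=toolR(-103)
im,d,P=grab('side','s2');cv2.imwrite('pics/s2z.png',cv2.resize(im[130:300,200:400,::-1],None,fx=4,fy=4,interpolation=2)[:600])
delta([.4885,.1035,.121],Rm);print(bot.observe()['qpos'].round(2))
E
```

```text
xyz cm [-0.02 -0.07 -0.4 ] r [-0.    -0.001  0.   ] | pos [0.4923 0.1024 0.1203] t 3.87 F [-0.   0.5 -2.1]
[-0.12  0.47 -0.26  1.99  0.18  0.7  -2.3 ]
```

View pics/s2z.png

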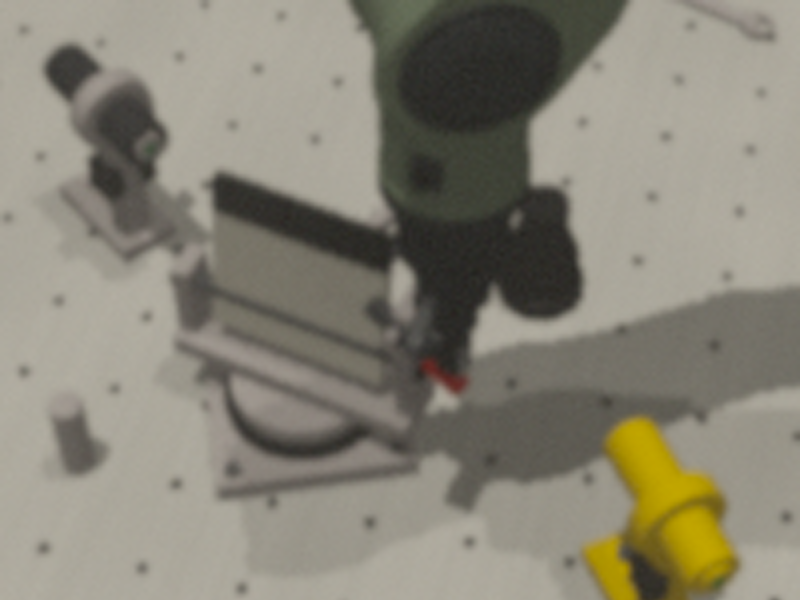

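>>> {"fn": "arm_command", "kwargs": {"moves": [{"rx":0,"ry":0,"rz":0,"x":0,"y":0.4,"z":0.1,"gripper":-1},{"rx":0,"ry":0,"rz":0,"x":0,"y":0.7,"z":0.3,"gripper":-1},{"rx":0,"ry":0,"rz":0,"x":0,"y":0.8,"z":0.5,"gripper":-1},{"rx":0,"ry":0,"rz":0,"x":0,"y":0.8,"z":0.7,"gripper":-1},{"rx":0,"ry":0,"rz":0,"x":0,"y":0.8,"z":0.8,"gripper":-1}]}}

```text
clock: 4.28
position: [0.4992, 0.1007, 0.1131]
tool_rot: [-1.572, -0.001, -1.798]
force: [-5.0, 1.4, -0.8]
grip_width: -0.0005
```

```bash
python3 - <<'E'
from h import *
print(bot.observe()['force'],bot.observe()['position'])
im,d,P=grab('side','s3');cv2.imwrite('pics/s3z.png',cv2.resize(im[180:240,270:350,::-1],None,fx=9,fy=9,interpolation=2)[:600])
E
```

```text
[-4.95410909  1.41883666 -0.76784377] [0.49923147 0.10072578 0.11314218]
```

View pics/s3z.png

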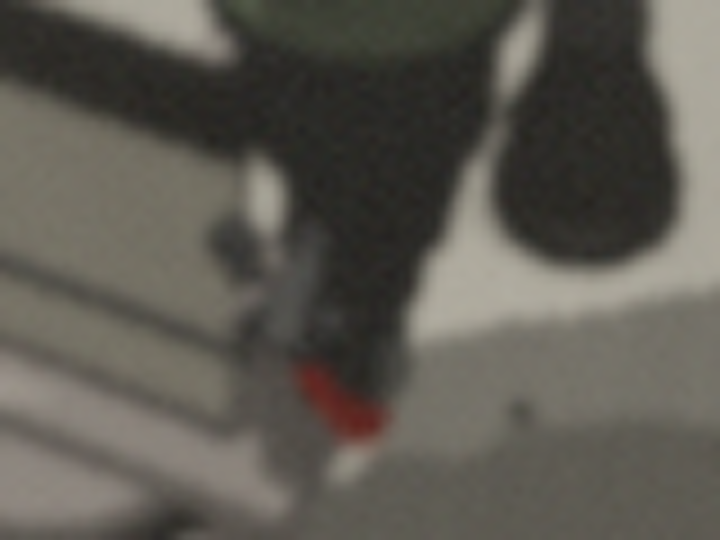

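>>> {"fn": "arm_command", "kwargs": {"moves": [{"rx":0,"ry":0,"rz":0,"x":0,"y":0,"z":0.2,"gripper":-1},{"rx":0,"ry":0,"rz":0,"x":0,"y":0,"z":0.4,"gripper":-1},{"rx":0,"ry":0,"rz":0,"x":0,"y":0,"z":0.4,"gripper":-1}]}}

```text
clock: 4.58
position: [0.5032, 0.0998, 0.1133]
tool_rot: [-1.572, -0.001, -1.798]
force: [-4.3, 0.3, -0.6]
grip_width: -0.0002
```

```bash
cat >> h.py <<'E'
def catchpts(yaw,q):
    H=head(yaw); r=[]
    for s in (20,36,60,-30):
        for n in (6,-6):
            for x in (-20,-8):
                r.append([x,-92-(s*np.cos(q)+n*np.sin(q)),50-s*np.sin(q)+n*np.cos(q)])
    return C+np.array(r)/1000@H.T
E
python3 - <<'E'
from h import *
print(bot.observe()['force'],bot.observe()['position'])
im,d,P=grab('side','s4')
o=[]
for q in (.9,1.05,1.2):
    z=cv2.resize(im[185:235,285:325,::-1],None,fx=6,fy=6,interpolation=2)
    for u,v in proj('side',catchpts(-103,q)): cv2.circle(z,(int((u-285+.5)*6),int((v-185+.5)*6)),2,(0,255,0),-1)
    o.append(z)
cv2.imwrite('pics/s4z.png',np.hstack(o))
E
```

```text
[-4.25002347  0.29421822 -0.60354969] [0.5032322  0.09979298 0.11325314]
```

View pics/s4z.png

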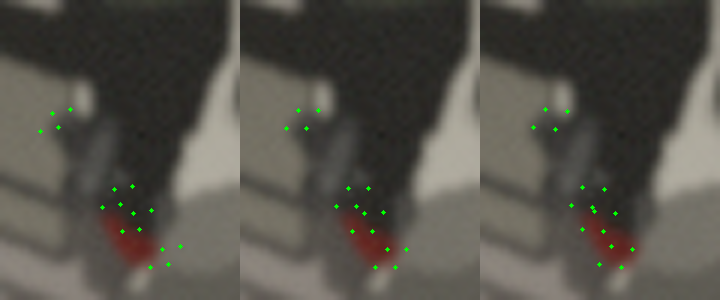

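>>> {"fn": "arm_command", "kwargs": {"moves": [{"rx":0,"ry":0,"rz":0,"x":0,"y":0,"z":0.2,"gripper":-1},{"rx":0,"ry":0,"rz":0,"x":0,"y":0,"z":0.3,"gripper":-1},{"rx":0,"ry":0,"rz":0,"x":0,"y":0,"z":0.3,"gripper":-1}]}}

```text
clock: 4.88
position: [0.506, 0.0992, 0.1132]
tool_rot: [-1.572, -0.001, -1.798]
force: [-5.3, 0.9, -1.0]
grip_width: 0.0001
```

>>> {"fn": "arm_command", "kwargs": {"moves": [{"rx":0,"ry":0,"rz":0,"x":0,"y":0,"z":0.2,"gripper":-1},{"rx":0,"ry":0,"rz":0,"x":0,"y":0,"z":0.2,"gripper":-1}]}}

```text
clock: 5.05
position: [0.5066, 0.099, 0.113]
tool_rot: [-1.575, -0.001, -1.797]
force: [-14.5, 2.7, 3.0]
grip_width: -0.0002
```

>>> {"fn": "arm_command", "kwargs": {"moves": [{"rx":0,"ry":0,"rz":0,"x":0,"y":0,"z":-1,"gripper":-1},{"rx":0,"ry":0,"rz":0,"x":0,"y":-1,"z":-3,"gripper":-1},{"rx":0,"ry":0,"rz":0,"x":0,"y":-5,"z":-4,"gripper":-1},{"rx":0,"ry":0,"rz":0,"x":0,"y":-9,"z":-4,"gripper":-1},{"rx":0,"ry":0,"rz":0,"x":0,"y":-13,"z":-4,"gripper":-1}]}}

```text
clock: 5.47
position: [0.4687, 0.108, 0.2454]
tool_rot: [-1.57, 0.0, -1.797]
force: [0.9, 0.6, 0.3]
grip_width: 0.0002
```

>>> {"fn": "arm_command", "kwargs": {"moves": [{"rx":0,"ry":0,"rz":0,"x":0,"y":-4,"z":1,"gripper":0},{"rx":0,"ry":0,"rz":0,"x":0,"y":-6,"z":3,"gripper":0.5}]}}

```text
clock: 5.63
position: [0.4991, 0.1018, 0.309]
tool_rot: [-1.565, 0.003, -1.797]
force: [0.2, 0.5, 0.0]
grip_width: 0.0235
```

```bash
python3 - <<'E'
from h import *
im,d,P=grab('wrist','w5');grab('side','s5');im2=np.load('pics/s5.npz')['im']
cv2.imwrite('pics/s5z.png',np.hstack([cv2.resize(im2[150:250,230:350,::-1],None,fx=4,fy=4,interpolation=2),im[:,:,::-1][:,0:0] if 0 else cv2.resize(im[:,:,::-1],(320,400))[:400]]))
for n in ('w5','s5'):
    P=np.load(f'pics/{n}.npz')['P'].reshape(-1,3)
    s=(P[:,2]>.19)&(P[:,2]<.225)&(abs(P[:,0]-.615)<.09)&(abs(P[:,1]-.045)<.06);q=P[s]
    v=np.linalg.svd(q[:,:2]-q[:,:2].mean(0),full_matrices=False)[2][0];print(n,s.sum(),q.mean(0),q[:,2].max(),np.degrees(np.arctan2(v[1],v[0])))
delta([.6188,.059,.3],toolR(-103))
E
```

```text
w5 2889 [0.58834949 0.05109168 0.21036629] 0.21839146946337096 163.80806742300516
s5 455 [0.61259763 0.04786382 0.20594694] 0.2196077877869479 166.42255300169973
xyz cm [ 1.41  0.82 12.31] r [-0.007 -0.002 -0.003] | pos [0.5021 0.1006 0.3073] t 5.73 F [-0.8  0.7 -2.1]
```

View pics/s5z.png

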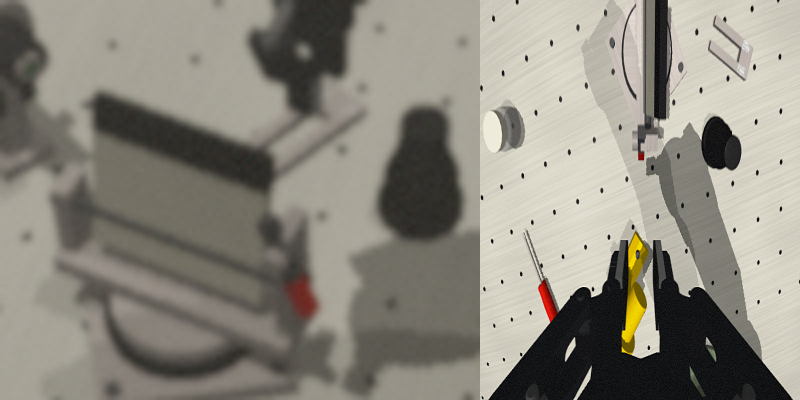

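```bash
cat >> h.py <<'E'
def plateTCP(yaw,lean,h):  # TCP at height h (m) along plate above tilt axis
    Rm=toolR(yaw,lean); return C-Rm[:,1]*h, Rm
E
python3 - <<'E'
from h import *
for h in (.18,.12,.076): delta(*plateTCP(-103.2,-.18,h))
E
```

```text
xyz cm [ 4.63  2.1  12.29] r [-0.007  0.002  0.177] | pos [0.5021 0.1006 0.3073] t 5.73 F [-0.8  0.7 -2.1]
xyz cm [ 3.58  8.01 12.25] r [-0.007  0.002  0.177] | pos [0.5021 0.1006 0.3073] t 5.73 F [-0.8  0.7 -2.1]
xyz cm [ 2.8  12.34 12.22] r [-0.007  0.002  0.177] | pos [0.5021 0.1006 0.3073] t 5.73 F [-0.8  0.7 -2.1]
```

>>> {"fn": "arm_command", "kwargs": {"moves": [{"rx":0,"ry":0,"rz":0.05,"x":1,"y":0,"z":3,"gripper":0.9},{"rx":0,"ry":0,"rz":0.1,"x":2,"y":0,"z":6.5,"gripper":0.9},{"rx":0,"ry":0,"rz":0.177,"x":4,"y":0,"z":10,"gripper":0.9},{"rx":-0.004,"ry":0,"rz":0.177,"x":4.6,"y":1,"z":12.3,"gripper":0.9},{"rx":-0.007,"ry":0,"rz":0.177,"x":4.6,"y":2,"z":12.3,"gripper":0.9}]}}

```text
clock: 6.15
position: [0.6111, 0.0232, 0.282]
tool_rot: [-1.577, 0.176, -1.806]
force: [-0.2, 1.5, 1.2]
grip_width: 0.0809
```

```bash
python3 - <<'E'
from h import *
im,d,P=grab('wrist','w6')
st=bot.observe()
H=head(-103.2);T0=(P-C)@H
m=np.isfinite(T0[...,2])&(abs(T0[...,1])<.06)&(T0[...,2]>.03)&(T0[...,2]<.115)
q=T0[m]*1000
for z in range(30,115,8):
    k=(q[:,2]>z)&(q[:,2]<z+8)
    if k.sum()>5: print(z,k.sum(),np.percentile(q[k][:,0],[2,50,98]).round(1))
k=q[:,2]>95; v=np.linalg.svd(q[k][:,:2]-q[k][:,:2].mean(0),full_matrices=False)[2][0];print(np.degrees(np.arctan2(v[1],v[0])))
for h in (.12,.076): delta(*plateTCP(-103.2,-.18,h))
E
```

```text
30 21 [10.8 11.9 12.2]
38 17 [12.1 12.8 13.6]
46 21 [12.6 13.9 14.4]
54 27 [14.5 14.9 15.2]
70 9 [17.9 18.2 18.6]
78 29 [18.4 19.3 20. ]
86 28 [19.8 20.7 21.4]
94 31 [21.3 22.  22.7]
102 2374 [12.6 17.8 23. ]
-89.64751308177817
xyz cm [-0.38  5.33  0.29] r [ 0.01  -0.002  0.004] | pos [0.6085 0.0259 0.2799] t 6.2 F [-0.3  1.8 -2.5]
xyz cm [-0.4   9.73  0.34] r [ 0.01  -0.002  0.004] | pos [0.6085 0.0259 0.2799] t 6.2 F [-0.3  1.8 -2.5]
```

View pics/w6.png

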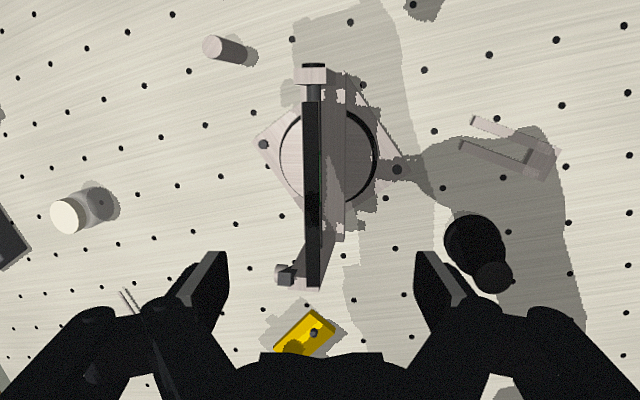

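>>> {"fn": "arm_command", "kwargs": {"moves": [{"rx":0.005,"ry":0,"rz":0,"x":-0.3,"y":3,"z":0.3,"gripper":0.9},{"rx":0.01,"ry":0,"rz":0,"x":-0.3,"y":6,"z":0.3,"gripper":0.8},{"rx":0.01,"ry":0,"rz":0,"x":-0.3,"y":8.5,"z":0.3,"gripper":0.6},{"rx":0.01,"ry":0,"rz":0,"x":-0.3,"y":9.7,"z":0.3,"gripper":0.3},{"rx":0.01,"ry":0,"rz":0,"x":-0.3,"y":9.7,"z":0.3,"gripper":0.1}]}}

```text
clock: 6.62
position: [0.6134, 0.0486, 0.1864]
tool_rot: [-1.572, 0.176, -1.798]
force: [-0.3, 0.6, -0.0]
grip_width: 0.0474
```

```bash
python3 - <<'E'
from h import *
delta(*plateTCP(-103,-.17,.076))
E
```

```text
xyz cm [0.18 0.12 0.3 ] r [ 0.001  0.    -0.006] | pos [0.6134 0.0486 0.1864] t 6.62 F [-0.3  0.6 -0. ]
```

>>> {"fn": "arm_command", "kwargs": {"moves": [{"rx":0,"ry":0,"rz":0,"x":0.2,"y":0.1,"z":0.2,"gripper":-0.2},{"rx":0,"ry":0,"rz":0,"x":0.2,"y":0.1,"z":0.2,"gripper":-0.6},{"rx":0,"ry":0,"rz":0,"x":0.2,"y":0.1,"z":0.2,"gripper":-1},{"rx":0,"ry":0,"rz":0,"x":0.2,"y":0.1,"z":0.2,"gripper":-1},{"rx":0,"ry":0,"rz":0,"x":0.2,"y":0.1,"z":0.2,"gripper":-1}], "squeeze": 60}}

```text
clock: 7.03
position: [0.6174, 0.0449, 0.1889]
tool_rot: [-1.565, 0.177, -1.799]
force: [-0.9, -0.4, 7.4]
grip_width: 0.0071
```

```bash
python3 - <<'E'
from h import *
st=bot.observe();print(st['force'],st['moment'],st['grip_width'],st['qpos'].round(2))
for y in (-97,-91,-85,-79,-73): delta(*plateTCP(y,-.17,.076))
E
```

```text
[-0.86025981 -0.38867235  7.38713926] [-0.2017619   0.26546975  0.08419381] 0.007133390224861722 [ 0.11  0.52 -0.26  1.68 -0.04  0.88 -1.89]
xyz cm [-0.05  0.41 -0.04] r [-0.024 -0.104 -0.007] | pos [0.6174 0.0449 0.1889] t 7.03 F [-0.9 -0.4  7.4]
xyz cm [-0.07  0.42  0.09] r [-0.042 -0.207 -0.007] | pos [0.6174 0.0449 0.1889] t 7.03 F [-0.9 -0.4  7.4]
xyz cm [-0.11  0.43  0.22] r [-0.06  -0.311 -0.007] | pos [0.6174 0.0449 0.1889] t 7.03 F [-0.9 -0.4  7.4]
xyz cm [-0.16  0.44  0.34] r [-0.078 -0.414 -0.006] | pos [0.6174 0.0449 0.1889] t 7.03 F [-0.9 -0.4  7.4]
xyz cm [-0.22  0.45  0.46] r [-0.096 -0.517 -0.006] | pos [0.6174 0.0449 0.1889] t 7.03 F [-0.9 -0.4  7.4]
```

```bash
python3 - <<'E'
from h import *
im,d,P=grab('wrist','w7');im2,_,_=grab('side','s7')
cv2.imwrite('pics/w7z.png',np.hstack([im[:,120:520,::-1],cv2.resize(im2[140:240,230:330,::-1],None,fx=4,fy=4,interpolation=2)]))
st=bot.observe();print(st['force'],st['moment'],st['grip_width'],st['position'])
E
```

```text
[-0.88785174 -0.87978438  6.90716843] [-0.22948647  0.29551354  0.05108438] 0.00735014325383575 [0.61736886 0.04495569 0.18886158]
```

View pics/w7z.png

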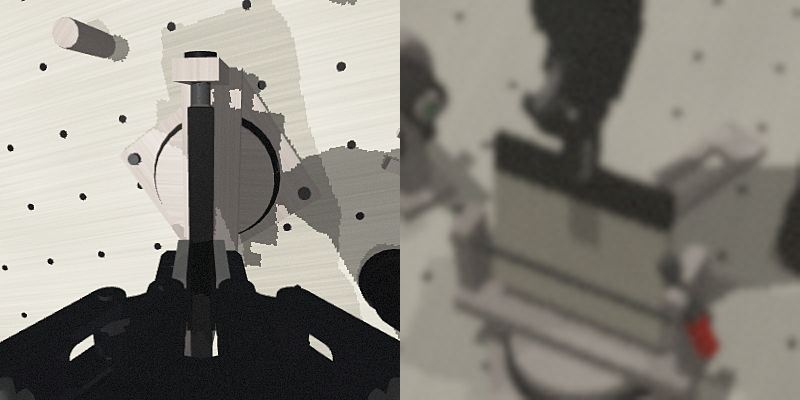

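```bash
python3 - <<'E'
from h import *
def rel(a,b):
    (p0,R0),(p,Rm)=plateTCP(*a),plateTCP(*b)
    print(b,(R0.T@(p-p0)*100).round(2),R.from_matrix(R0.T@Rm).as_rotvec().round(3))
h=.075;l=-.17
for s in (-103,-81,-59):
    for k in range(1,6): rel((s,l,h),(s+22*k/5,l,h))
E
```

```text
(-98.6, -0.17, 0.075) [-0.   0.   0.1] [-0.013 -0.076  0.   ]
(-94.2, -0.17, 0.075) [-0.01  0.    0.19] [-0.026 -0.151 -0.   ]
(-89.8, -0.17, 0.075) [-0.03  0.01  0.29] [-0.039 -0.227 -0.   ]
(-85.4, -0.17, 0.075) [-0.06  0.01  0.38] [-0.052 -0.303 -0.   ]
(-81.0, -0.17, 0.075) [-0.09  0.02  0.48] [-0.065 -0.378 -0.   ]
(-76.6, -0.17, 0.075) [-0.   0.   0.1] [-0.013 -0.076  0.   ]
(-72.2, -0.17, 0.075) [-0.01  0.    0.19] [-0.026 -0.151  0.   ]
(-67.8, -0.17, 0.075) [-0.03  0.01  0.29] [-0.039 -0.227  0.   ]
(-63.4, -0.17, 0.075) [-0.06  0.01  0.38] [-0.052 -0.303  0.   ]
(-59.0, -0.17, 0.075) [-0.09  0.02  0.48] [-0.065 -0.378  0.   ]
(-54.6, -0.17, 0.075) [-0.   0.   0.1] [-0.013 -0.076  0.   ]
(-50.2, -0.17, 0.075) [-0.01  0.    0.19] [-0.026 -0.151  0.   ]
(-45.8, -0.17, 0.075) [-0.03  0.01  0.29] [-0.039 -0.227  0.   ]
(-41.4, -0.17, 0.075) [-0.06  0.01  0.38] [-0.052 -0.303 -0.   ]
(-37.0, -0.17, 0.075) [-0.09  0.02  0.48] [-0.065 -0.378  0.   ]
```

>>> {"fn": "arm_command", "kwargs": {"moves": [{"rx":-0.013,"ry":-0.076,"rz":0,"x":0,"y":0,"z":0.1,"gripper":-1},{"rx":-0.026,"ry":-0.151,"rz":0,"x":-0.01,"y":0,"z":0.19,"gripper":-1},{"rx":-0.039,"ry":-0.227,"rz":0,"x":-0.03,"y":0.01,"z":0.29,"gripper":-1},{"rx":-0.052,"ry":-0.303,"rz":0,"x":-0.06,"y":0.01,"z":0.38,"gripper":-1},{"rx":-0.065,"ry":-0.378,"rz":0,"x":-0.09,"y":0.02,"z":0.48,"gripper":-1}], "squeeze": 80}}

```text
clock: 7.55
position: [0.6224, 0.0452, 0.189]
tool_rot: [-1.563, 0.176, -1.411]
force: [0.8, 0.5, 4.9]
grip_width: 0.0065
```

```bash
python3 - <<'E'
from h import *
im,d,P=grab('wrist','w8');im2,_,_=grab('side','s8')
cv2.imwrite('pics/w8z.png',np.hstack([im[:,120:520,::-1],cv2.resize(im2[140:240,230:330,::-1],None,fx=4,fy=4,interpolation=2)]))
st=bot.observe();print(st['force'],st['moment'],st['grip_width'],st['position'],st['qpos'].round(2))
delta(*plateTCP(-81,-.17,.075))
E
```

```text
[0.61214369 1.41752257 7.30815221] [ 0.37450085 -0.28542993 -0.15326511] 0.006522410714282358 [0.62278233 0.0452059  0.18889554] [ 0.17  0.58 -0.36  1.6   0.02  0.99 -1.56]
xyz cm [-0.07  0.52 -0.18] r [-0.008  0.002 -0.006] | pos [0.6228 0.0452 0.1889] t 7.65 F [0.6 1.4 7.3]
```

View pics/w8z.png

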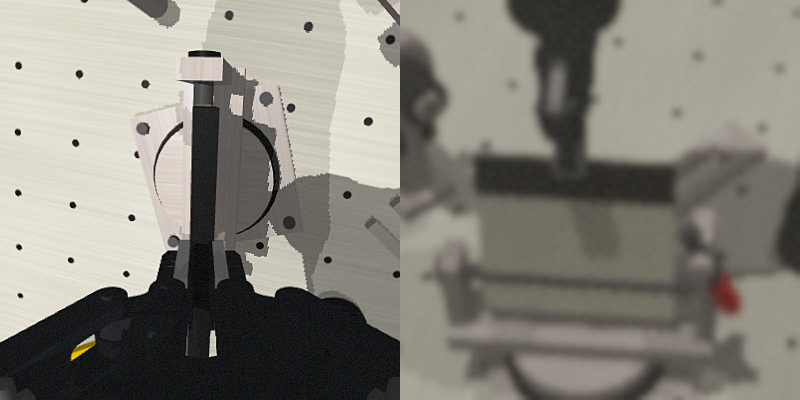

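>>> {"fn": "arm_command", "kwargs": {"moves": [{"rx":-0.013,"ry":-0.076,"rz":0,"x":0,"y":0,"z":0.1,"gripper":-1},{"rx":-0.026,"ry":-0.151,"rz":0,"x":-0.01,"y":0,"z":0.19,"gripper":-1},{"rx":-0.039,"ry":-0.227,"rz":0,"x":-0.03,"y":0.01,"z":0.29,"gripper":-1},{"rx":-0.052,"ry":-0.303,"rz":0,"x":-0.06,"y":0.01,"z":0.38,"gripper":-1},{"rx":-0.065,"ry":-0.378,"rz":0,"x":-0.09,"y":0.02,"z":0.48,"gripper":-1}]}}

```text
clock: 8.07
position: [0.6275, 0.0473, 0.1889]
tool_rot: [-1.56, 0.172, -1.027]
force: [3.7, 4.8, 3.1]
grip_width: 0.0063
```

>>> {"fn": "arm_command", "kwargs": {"moves": [{"rx":-0.013,"ry":-0.076,"rz":0,"x":0,"y":0,"z":0.1,"gripper":-1},{"rx":-0.026,"ry":-0.151,"rz":0,"x":-0.01,"y":0,"z":0.19,"gripper":-1},{"rx":-0.039,"ry":-0.227,"rz":0,"x":-0.03,"y":0.01,"z":0.29,"gripper":-1},{"rx":-0.052,"ry":-0.303,"rz":0,"x":-0.06,"y":0.01,"z":0.38,"gripper":-1},{"rx":-0.065,"ry":-0.378,"rz":0,"x":-0.09,"y":0.02,"z":0.48,"gripper":-1}]}}

```text
clock: 8.48
position: [0.6313, 0.0513, 0.1889]
tool_rot: [-1.559, 0.168, -0.643]
force: [5.4, 7.6, 1.6]
grip_width: 0.0066
```

```bash
python3 - <<'E'
from h import *
im,d,P=grab('wrist','w9');im2,_,_=grab('side','s9')
cv2.imwrite('pics/w9z.png',np.hstack([im[:,120:520,::-1],cv2.resize(im2[130:230,210:310,::-1],None,fx=4,fy=4,interpolation=2)]))
st=bot.observe();print(st['force'],st['moment'],st['grip_width'],st['position'],st['qpos'].round(2))
delta(*plateTCP(-37,-.17,.075))
H=head(-37);T0=((P-C)@H)*1000
ok=np.isfinite(T0).all(-1)&(abs(T0[...,0])<90)&(abs(T0[...,1])<120)&(T0[...,2]>-20)&(T0[...,2]<115)
q=T0[ok]; k=(q[:,2]>95)&(q[:,1]>15)&(q[:,1]<70); print(k.sum(),q[k].mean(0)); v=np.linalg.svd(q[k][:,:2]-q[k][:,:2].mean(0),full_matrices=False)[2][0];print('edge dir',np.degrees(np.arctan2(v[1],v[0])))
k=(q[:,1]>80)&(q[:,2]>14)&(q[:,2]<25);print('upL',q[k].mean(0),q[k].min(0),q[k].max(0))
E
```

```text
[6.93751967 8.49597057 2.68375948] [ 1.79728414 -1.51434614 -0.63618528] 0.006750945103892787 [0.63147377 0.05166555 0.18888967] [ 0.2   0.67 -0.51  1.46  0.19  1.18 -0.95]
xyz cm [-0.1   0.52 -0.18] r [-0.012  0.003  0.002] | pos [0.6315 0.0517 0.1889] t 8.58 F [6.9 8.5 2.7]
3295 [ 21.01933569  43.39786719 104.98211913]
edge dir -92.42120592618987
upL [ 4.25281642 91.49544323 20.11406867] [-11.69096365  84.30306321  14.44189637] [19.05350528 98.65341674 22.49708482]
```

View pics/w9z.png

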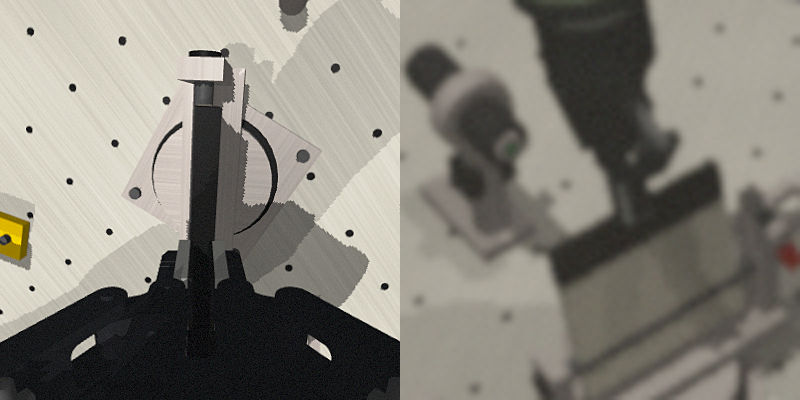

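```bash
python3 - <<'E'
from h import *
def rel(a,b):
    (p0,R0),(p,Rm)=plateTCP(*a),plateTCP(*b)
    print(b,(R0.T@(p-p0)*100).round(2),R.from_matrix(R0.T@Rm).as_rotvec().round(3))
h=.075
rel((-37,-.17,h),(-34.4,-.17,h))
for k in range(1,6): rel((-34.4,-.17,h),(-34.4,-.17+.35*k/5,h))
E
```

```text
(-34.4, -0.17, 0.075) [-0.    0.    0.06] [-0.008 -0.045 -0.   ]
(-34.4, -0.10000000000000002, 0.075) [-0.52  0.02 -0.  ] [ 0.    0.   -0.07]
(-34.4, -0.030000000000000027, 0.075) [-1.05  0.07 -0.  ] [ 0.    0.   -0.14]
(-34.4, 0.03999999999999995, 0.075) [-1.56  0.16 -0.  ] [-0.    0.   -0.21]
(-34.4, 0.10999999999999996, 0.075) [-2.07  0.29  0.  ] [-0.    0.   -0.28]
(-34.4, 0.17999999999999997, 0.075) [-2.57  0.45 -0.  ] [ 0.    0.   -0.35]
```

>>> {"fn": "arm_command", "kwargs": {"moves": [{"rx":-0.004,"ry":-0.023,"rz":0,"x":0,"y":0,"z":0.03,"gripper":-1},{"rx":-0.008,"ry":-0.045,"rz":0,"x":0,"y":0,"z":0.06,"gripper":-1},{"rx":-0.008,"ry":-0.045,"rz":0,"x":0,"y":0,"z":0.06,"gripper":-1}]}}

```text
clock: 8.83
position: [0.6317, 0.052, 0.1889]
tool_rot: [-1.559, 0.168, -0.6]
force: [6.3, 8.0, 2.4]
grip_width: 0.0066
```

```bash
cat >> h.py <<'E'
def meas(n,c='wrist',yaw=-37):
    im,d,P=grab(c,n); H=head(yaw);T0=((P-C)@H)*1000
    ok=np.isfinite(T0).all(-1)&(abs(T0[...,0])<110)&(abs(T0[...,1])<170)&(T0[...,2]>-60)&(T0[...,2]<125)
    return im,T0,ok
E
python3 - <<'E'
from h import *
im,T0,ok=meas('w10'); q=T0[ok]
k=(q[:,2]>95)&(q[:,1]>15)&(q[:,1]<70); print(k.sum(),q[k].mean(0)); v=np.linalg.svd(q[k][:,:2]-q[k][:,:2].mean(0),full_matrices=False)[2][0];print('edge dir',np.degrees(np.arctan2(v[1],v[0])))
k=(q[:,1]>80)&(q[:,2]>14)&(q[:,2]<25);print('upL',q[k].mean(0),q[k].min(0),q[k].max(0))
for c in('side','top'):
    im,T0,ok=meas('r'+c,c); I=im.astype(int); m=ok&(I[...,0]>I[...,1]+50)&(I[...,0]>I[...,2]+50)
    q=T0[m]; print(c,len(q), q.mean(0).round(1) if len(q) else '',q.min(0).round(0),q.max(0).round(0))
st=bot.observe();print(st['force'],st['moment'])
E
```

```text
3324 [ 18.62684887  43.8864008  105.02869539]
edge dir -89.23498266122928
upL [-0.62041142 91.57420358 20.16667102] [-16.00495488  84.56245567  14.02550889] [13.91010942 98.7199577  22.57189698]
side 1 [ -16.4 -109.3    6. ] [ -16. -109.    6.] [ -16. -109.    6.]Traceback (most recent call last):
  File "<stdin>", line 7, in <module>
    return umr_minimum(a, axis, None, out, keepdims, initial, where)
ValueError: zero-size array to reduction operation minimum which has no identity
```

>>> {"fn": "arm_command", "kwargs": {"moves": [{"rx":0,"ry":0,"rz":-0.07,"x":-0.52,"y":0.02,"z":0,"gripper":-1},{"rx":0,"ry":0,"rz":-0.14,"x":-1.05,"y":0.07,"z":0,"gripper":-1},{"rx":0,"ry":0,"rz":-0.21,"x":-1.56,"y":0.16,"z":0,"gripper":-1},{"rx":0,"ry":0,"rz":-0.28,"x":-2.07,"y":0.29,"z":0,"gripper":-1},{"rx":0,"ry":0,"rz":-0.35,"x":-2.57,"y":0.45,"z":0,"gripper":-1}]}}

```text
clock: 9.4
position: [0.6105, 0.0675, 0.1896]
tool_rot: [-1.556, -0.186, -0.604]
force: [9.0, 7.0, -5.5]
grip_width: 0.0068
```

```bash
python3 - <<'E'
from h import *
st=bot.observe();print(st['force'],st['moment'],st['qpos'].round(2),st['grip_width'])
delta(*plateTCP(-34.4,.18,.075))
im,T0,ok=meas('w11'); q=T0[ok]
k=(q[:,2]>95)&(q[:,1]>15)&(q[:,1]<70); print(k.sum(),q[k].mean(0)); v=np.linalg.svd(q[k][:,:2]-q[k][:,:2].mean(0),full_matrices=False)[2][0];print('edge dir',np.degrees(np.arctan2(v[1],v[0])))
E
```

```text
[ 9.03062151  7.0068294  -5.4874195 ] [ 1.75133022 -1.3200855   0.29325526] [ 0.02  0.48 -0.42  1.78  0.45  0.85 -1.24] 0.006756119637859587
xyz cm [-0.28  0.53 -0.24] r [-0.014 -0.004  0.006] | pos [0.6105 0.0675 0.1896] t 9.4 F [ 9.   7.  -5.5]
3298 [-17.30284624  43.47715809 105.56698218]
edge dir -88.0704536917425
```

View pics/w11.png

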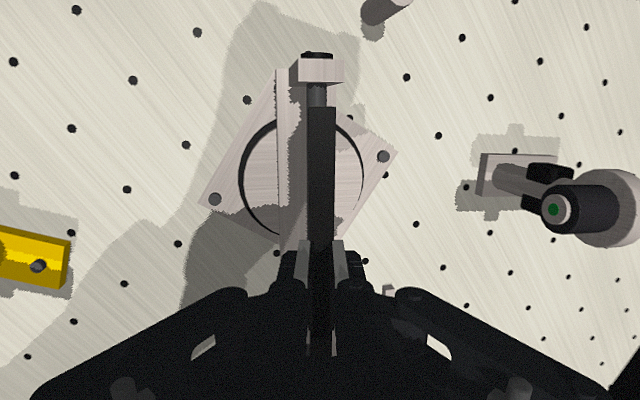

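>>> {"fn": "arm_command", "kwargs": {"moves": [{"rx":0,"ry":0,"rz":-0.07,"x":-0.52,"y":0.02,"z":0,"gripper":-1},{"rx":0,"ry":0,"rz":-0.14,"x":-1.05,"y":0.07,"z":0,"gripper":-1},{"rx":0,"ry":0,"rz":-0.21,"x":-1.56,"y":0.16,"z":0,"gripper":-1},{"rx":0,"ry":0,"rz":-0.28,"x":-2.07,"y":0.29,"z":0,"gripper":-1},{"rx":0,"ry":0,"rz":-0.35,"x":-2.57,"y":0.45,"z":0,"gripper":-1}]}}

```text
clock: 9.87
position: [0.5901, 0.0815, 0.1816]
tool_rot: [-1.554, -0.536, -0.609]
force: [-8.9, 2.5, 19.5]
grip_width: 0.0062
```

```bash
python3 - <<'E'
from h import *
st=bot.observe();print(st['force'],st['moment'],st['qpos'].round(2),st['grip_width'])
delta(*plateTCP(-34.4,.53,.075))
im,T0,ok=meas('w12'); q=T0[ok]
def fit(q,lab):
    print(lab,len(q))
    if len(q)<30:return
    for _ in range(6):
        c=q.mean(0);n=np.linalg.svd(q-c,full_matrices=False)[2][2]; r=(q-c)@n; q=q[abs(r)<max(1.,2.5*np.median(abs(r)))]
    n*=np.sign(n[0]); print(' n',n.round(3),'lean',np.arctan2(n[2],np.hypot(n[0],n[1])).round(3),'yaw off',np.degrees(np.arctan2(n[1],n[0])).round(2),len(q),c.round(1),'rms',r.std().round(2))
for c in('side','top'):
    im,T0,ok=meas('f'+c,c); l=T0
    for lab,s in (('front',6),('back',-6)):
        dd=l[...,0]*np.cos(.524)+l[...,2]*np.sin(.524); h=-l[...,0]*np.sin(.524)+l[...,2]*np.cos(.524)
        fit(l[ok&(abs(l[...,1])<66)&(h>12)&(h<100)&(dd*s>0)&(abs(dd)<13)],c+lab)
E
```

```text
[-8.87081849  2.4840961  19.51621202] [-0.52815306  0.68708204 -0.35498731] [-0.35  0.41 -0.2   2.05  0.98  0.68 -1.92] 0.006231235813345369
xyz cm [-0.48  0.51 -0.24] r [-0.012 -0.008  0.006] | pos [0.5901 0.0815 0.1816] t 9.87 F [-8.9  2.5 19.5]
sidefront 0
sideback 64
 n [0.865 0.032 0.5  ] lean 0.524 yaw off 2.13 64 [-30.1  27.6  42.7] rms 0.2
topfront 517
 n [0.873 0.031 0.487] lean 0.509 yaw off 2.05 420 [-23.2  -1.6  51.2] rms 0.71
topback 0
```

View pics/w12.png

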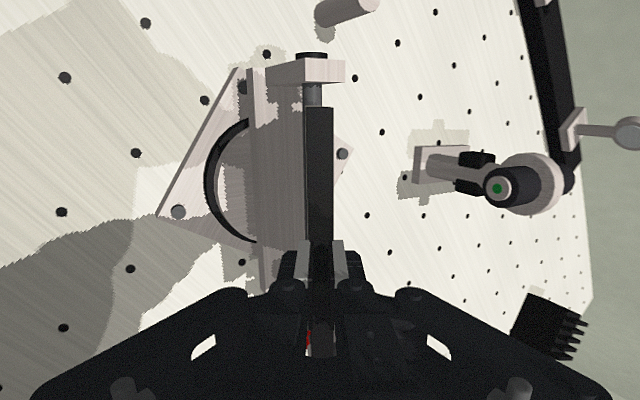

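```bash
cat >> h.py <<'E'
def rel(a,b):
    (p0,R0),(p,Rm)=plateTCP(*a),plateTCP(*b)
    print(b,(R0.T@(p-p0)*100).round(2),R.from_matrix(R0.T@Rm).as_rotvec().round(3))
def fit(q,lab):
    if len(q)<30:return
    for _ in range(6):
        c=q.mean(0);n=np.linalg.svd(q-c,full_matrices=False)[2][2]; r=(q-c)@n; q=q[abs(r)<max(1.,2.5*np.median(abs(r)))]
    n*=np.sign(n[0]); print(lab,'lean',np.arctan2(n[2],np.hypot(n[0],n[1])).round(3),'yaw off',np.degrees(np.arctan2(n[1],n[0])).round(2),len(q),c.round(1),'rms',r.std().round(2))
def check(tag,cams=('side','top')):
    for c in cams:
        im,l,ok=meas(tag+c,c)
        dd=l[...,0]*np.cos(.524)+l[...,2]*np.sin(.524); h=-l[...,0]*np.sin(.524)+l[...,2]*np.cos(.524)
        for lab,s in (('front',6),('back',-6)):
            fit(l[ok&(abs(l[...,1])<66)&(h>12)&(h<100)&(dd*s>0)&(abs(dd)<13)],c+lab)
E
python3 - <<'E'
from h import *
rel((-34.9,.53,.075),(-37.3,.53,.075))
E
```

```text
(-37.3, 0.53, 0.075) [0.   0.   0.16] [-0.021  0.036  0.   ]
```

>>> {"fn": "arm_command", "kwargs": {"moves": [{"rx":-0.01,"ry":0.018,"rz":0,"x":0,"y":0,"z":0.08,"gripper":-1},{"rx":-0.021,"ry":0.036,"rz":0,"x":0,"y":0,"z":0.16,"gripper":-1},{"rx":-0.021,"ry":0.036,"rz":0,"x":0,"y":0,"z":0.16,"gripper":-1}]}}

```text
clock: 10.27
position: [0.5904, 0.0834, 0.1809]
tool_rot: [-1.557, -0.531, -0.651]
force: [-20.2, 11.4, 33.2]
grip_width: 0.0064
```

```bash
python3 - <<'E'
from h import *
check('g'); st=bot.observe();print(st['tool_rot'],st['force'],st['moment'])
E
```

```text
sideback lean 0.5 yaw off 0.02 92 [-28.4  26.6  44.2] rms 0.33
topfront lean 0.495 yaw off -0.06 433 [-21.6  -0.6  50.9] rms 0.77
[-1.55617934 -0.53144996 -0.64949643] [-18.01354503  11.56245869  30.30311917] [ 0.65336725  1.30019524 -0.12327801]
```

>>> {"fn": "arm_command", "kwargs": {"moves": [{"rx":0,"ry":0,"rz":0,"x":0,"y":0,"z":0,"gripper":0},{"rx":0,"ry":0,"rz":0,"x":0,"y":0,"z":0,"gripper":0},{"rx":0,"ry":0,"rz":0,"x":0,"y":0,"z":0,"gripper":0}]}}

```text
clock: 10.62
position: [0.5897, 0.0804, 0.1789]
tool_rot: [-1.561, -0.531, -0.65]
force: [0.6, 0.1, 0.5]
grip_width: 0.042
```

```bash
python3 - <<'E'
from h import *
check('i'); check('j',('top','wrist')); st=bot.observe();print(st['tool_rot'],st['force'],st['moment'],st['grip_width'])
delta(*plateTCP(-37,.524,.076))
E
```

```text
sideback lean 0.498 yaw off -0.15 120 [-29.8  20.3  46.7] rms 0.31
topfront lean 0.489 yaw off -0.16 353 [-21.2  -4.2  50.1] rms 0.69
topfront lean 0.491 yaw off 0.07 384 [-21.3  -2.5  50.1] rms 0.74
[-1.56253476 -0.52975267 -0.6490697 ] [-0.69056825 -0.32506732 -0.45358807] [0.30030791 0.37898189 0.01519757] 0.04269029245783615
xyz cm [-0.27  0.11  0.07] r [-0.007 -0.003  0.006] | pos [0.5894 0.0803 0.1781] t 10.82 F [-0.7 -0.3 -0.5]
```

>>> {"fn": "arm_command", "kwargs": {"moves": [{"rx":0,"ry":0,"rz":0,"x":-0.2,"y":0,"z":0,"gripper":0.4},{"rx":0,"ry":0,"rz":0,"x":-0.3,"y":-2,"z":0,"gripper":0.6},{"rx":0,"ry":0,"rz":0,"x":-0.3,"y":-5,"z":0,"gripper":0.6},{"rx":0,"ry":0,"rz":0,"x":0,"y":-8,"z":-1,"gripper":0.6},{"rx":0,"ry":0,"rz":0,"x":0,"y":-10,"z":-2,"gripper":0.6}]}}

```text
clock: 11.23
position: [0.536, 0.0954, 0.266]
tool_rot: [-1.561, -0.53, -0.648]
force: [-0.2, -0.2, 1.1]
grip_width: 0.0685
```

>>> {"fn": "arm_command", "kwargs": {"moves": [{"rx":0,"ry":0,"rz":0.12,"x":3,"y":0,"z":-1,"gripper":0.6},{"rx":0,"ry":0,"rz":0.24,"x":6,"y":0,"z":-2,"gripper":0.6},{"rx":0,"ry":0,"rz":0.36,"x":9,"y":0,"z":-3,"gripper":0.6},{"rx":0,"ry":0,"rz":0.4,"x":10,"y":0,"z":-4,"gripper":0.6},{"rx":0,"ry":0,"rz":0.4,"x":10,"y":0,"z":-4,"gripper":0.6}]}}

```text
clock: 11.65
position: [0.5824, 0.0086, 0.3166]
tool_rot: [-1.56, -0.128, -0.645]
force: [-0.0, 0.3, -0.2]
grip_width: 0.0682
```

```bash
python3 - <<'E'
from h import *
check('k',('side','top','wrist'));check('l',('side','top','wrist')); st=bot.observe();print(st['clock'],st['position'],st['tool_rot'])
E
```

```text
sideback lean 0.5 yaw off -0.12 161 [-30.1   2.2  47.2] rms 0.32
wristfront lean 0.488 yaw off -0.22 6829 [-24.3   3.4  57.8] rms 0.45
sideback lean 0.496 yaw off -0.09 164 [-30.    1.3  47. ] rms 0.3
wristfront lean 0.489 yaw off -0.28 6847 [-24.    3.3  57.3] rms 0.44
11.95 [0.58076107 0.01107202 0.31394038] [-1.56436968 -0.12950546 -0.64434948]
```

View pics/kwrist.png

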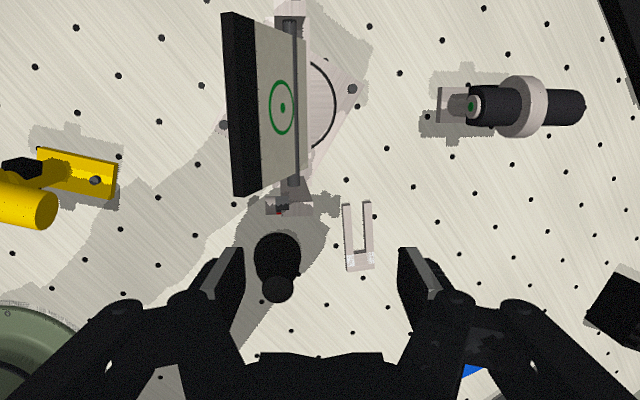

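```bash
python3 - <<'E'
from h import *
from scipy.optimize import least_squares
for n in('kwrist','lwrist','lside','ltop'):
    Q=np.load(f'pics/{n}.npz')['P'].reshape(-1,3)
    d0=head(-37)[:,0];l=(Q-np.r_[C[:2],0])@head(-37)
    q=Q[(l[:,0]>.18)&(l[:,0]<.31)&(abs(l[:,1])<.03)&(l[:,2]>.13)&(l[:,2]<.165)]
    def res(p):
        d=np.array([np.cos(p[1]),np.sin(p[1])]);nn=np.array([-d[1],d[0]])
        return np.hypot((q[:,:2]-C[:2])@nn-p[0],q[:,2]-p[2])-.020
    r=least_squares(res,[0,-.645,.142],loss='soft_l1',f_scale=.001)
    print(n,len(q),'offset mm',r.x[0]*1000,'dir',np.degrees(r.x[1]),'z',r.x[2], 'bearing from C',np.degrees(r.x[1]+r.x[0]/.24))
H=head(-37)
for x in(.0,):
    delta(C+H@[x,0,.13],toolR(-37,.13)); delta(C+H@[x,0,.082],toolR(-37,.13))
E
```

```text
kwrist 4015 offset mm -1.1843082828083864 dir -36.67783416015278 z 0.1430401538808984 bearing from C -36.96056693618322
lwrist 3970 offset mm -1.17870803225933 dir -36.682880278937795 z 0.14303232696212492 bearing from C -36.96427609363209
lside 405 offset mm -0.9342949390679246 dir -36.72460411482953 z 0.14270609567850323 bearing from C -36.947650601617134
ltop 477 offset mm -1.583686938196128 dir -36.566507799701206 z 0.14176790239504616 bearing from C -36.94458520648718
xyz cm [-0.79  7.39  6.07] r [-0.007  0.001 -0.   ] | pos [0.5808 0.0111 0.3139] t 11.95 F [ 0.4 -0.1 -0.8]
xyz cm [-1.41 12.15  6.04] r [-0.007  0.001 -0.   ] | pos [0.5808 0.0111 0.3139] t 11.95 F [ 0.4 -0.1 -0.8]
```

>>> {"fn": "arm_command", "kwargs": {"moves": [{"rx":0,"ry":0,"rz":0,"x":1,"y":2,"z":2.5,"gripper":-1},{"rx":0,"ry":0,"rz":0,"x":1,"y":4,"z":5,"gripper":-1},{"rx":-0.007,"ry":0,"rz":0,"x":0.5,"y":5,"z":6,"gripper":-1},{"rx":-0.007,"ry":0,"rz":0,"x":0.3,"y":6,"z":6,"gripper":-1},{"rx":-0.007,"ry":0,"rz":0,"x":0.2,"y":7.4,"z":6,"gripper":-1}]}}

```text
clock: 12.37
position: [0.6264, 0.054, 0.2413]
tool_rot: [-1.57, -0.13, -0.642]
force: [0.9, -1.1, -0.7]
grip_width: 0.0075
```

>>> {"fn": "arm_command", "kwargs": {"moves": [{"rx":0,"ry":0,"rz":0,"x":0,"y":1.5,"z":0,"gripper":-1},{"rx":0,"ry":0,"rz":0,"x":-0.3,"y":3,"z":0,"gripper":-1},{"rx":0,"ry":0,"rz":0,"x":-0.6,"y":4.7,"z":0,"gripper":-1},{"rx":0,"ry":0,"rz":0,"x":-0.6,"y":4.7,"z":0,"gripper":-1}]}}

```text
clock: 12.7
position: [0.6248, 0.0521, 0.1916]
tool_rot: [-1.574, -0.127, -0.643]
force: [-0.8, -0.2, 0.8]
grip_width: 0.0001
```

```bash
python3 - <<'E'
from h import *
st=bot.observe();l=(st['position']-C)@head(-37)*1000;print(l,st['grip_width'],(st['force']@head(-37)).round(1))
im,_,_=grab('wrist','w15')
E
```

```text
[ 8.98291476 -1.92176472 81.58119187] 0.00011198600776870287 [-0.5 -0.6  0.8]
```

View pics/w15.png

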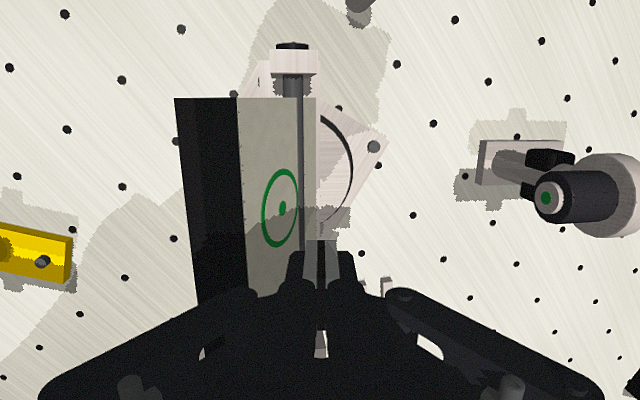

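>>> {"fn": "arm_command", "kwargs": {"moves": [{"rx":0,"ry":0,"rz":0,"x":-0.8,"y":-0.1,"z":0.2,"gripper":-1},{"rx":0,"ry":0,"rz":0,"x":-1.6,"y":-0.2,"z":0.2,"gripper":-1},{"rx":0,"ry":0,"rz":0,"x":-2.4,"y":-0.3,"z":0.2,"gripper":-1},{"rx":0,"ry":0,"rz":0,"x":-2.8,"y":-0.35,"z":0.2,"gripper":-1}]}}

```text
clock: 13.08
position: [0.6048, 0.0716, 0.1951]
tool_rot: [-1.57, -0.13, -0.644]
force: [-0.7, -0.5, 0.9]
grip_width: -0.0002
```

>>> {"fn": "arm_command", "kwargs": {"moves": [{"rx":0,"ry":0,"rz":0,"x":-0.2,"y":0,"z":0,"gripper":-1},{"rx":0,"ry":0,"rz":0,"x":-0.2,"y":0,"z":0,"gripper":-1}]}}

```text
clock: 13.25
position: [0.6039, 0.0719, 0.1944]
tool_rot: [-1.57, -0.13, -0.645]
force: [0.5, -0.4, -0.1]
grip_width: -0.0
```

>>> {"fn": "arm_command", "kwargs": {"moves": [{"rx":0,"ry":0,"rz":0,"x":-0.2,"y":0,"z":0,"gripper":-1},{"rx":0,"ry":0,"rz":0,"x":-0.2,"y":0,"z":0,"gripper":-1}]}}

```text
clock: 13.42
position: [0.6024, 0.0727, 0.1937]
tool_rot: [-1.571, -0.13, -0.645]
force: [-0.6, 0.3, 0.5]
grip_width: -0.0002
```

```bash
python3 - <<'E'
from h import *
st=bot.observe();l=(st['position']-C)@head(-37)*1000;print(l,(st['force']@head(-37)).round(1))
check('m',('side','top'))
E
```

```text
[-21.27535144   1.059868    83.70563482] [-0.7 -0.2  0.5]
sideback lean 0.499 yaw off -0.08 165 [-30.8   0.8  48.6] rms 0.32
topfront lean 0.489 yaw off -0.1 77 [-14.2 -46.1  37.2] rms 0.65
```

>>> {"fn": "arm_command", "kwargs": {"moves": [{"rx":0,"ry":0,"rz":0,"x":-0.3,"y":0,"z":-0.1,"gripper":-1},{"rx":0,"ry":0,"rz":0,"x":-0.3,"y":0,"z":-0.1,"gripper":-1}]}}

```text
clock: 13.68
position: [0.5991, 0.0737, 0.1931]
tool_rot: [-1.571, -0.129, -0.645]
force: [-0.2, 0.0, -0.2]
grip_width: -0.0003
```

>>> {"fn": "arm_command", "kwargs": {"moves": [{"rx":0,"ry":0,"rz":0,"x":-0.2,"y":0,"z":0,"gripper":-1},{"rx":0,"ry":0,"rz":0,"x":-0.2,"y":0,"z":0,"gripper":-1}]}}

```text
clock: 13.85
position: [0.5977, 0.075, 0.193]
tool_rot: [-1.571, -0.129, -0.645]
force: [0.4, -0.2, -0.6]
grip_width: 0.0001
```

>>> {"fn": "arm_command", "kwargs": {"moves": [{"rx":0,"ry":0,"rz":0,"x":-0.2,"y":0,"z":0,"gripper":-1},{"rx":0,"ry":0,"rz":0,"x":-0.2,"y":0,"z":0,"gripper":-1}]}}

```text
clock: 14.02
position: [0.5962, 0.0762, 0.1928]
tool_rot: [-1.571, -0.129, -0.645]
force: [-0.6, 0.8, 0.0]
grip_width: 0.0
```

```bash
python3 - <<'E'
from h import *
st=bot.observe();l=(st['position']-C)@head(-37)*1000;print(l,(st['force']@head(-37)).round(1))
check('n',('side','top'))
E
```

```text
[-28.45710806   0.13794507  82.75897537] [-1.   0.3  0. ]
sideback lean 0.498 yaw off -0.01 166 [-30.5   0.8  47.8] rms 0.33
topfront lean 0.489 yaw off -1.58 146 [-16.5 -40.7  40.9] rms 0.86
```

>>> {"fn": "arm_command", "kwargs": {"moves": [{"rx":0,"ry":0,"rz":0,"x":-0.15,"y":0,"z":0,"gripper":-1},{"rx":0,"ry":0,"rz":0,"x":-0.15,"y":0,"z":0,"gripper":-1}]}}

```text
clock: 14.28
position: [0.595, 0.077, 0.1926]
tool_rot: [-1.571, -0.129, -0.645]
force: [0.2, -1.0, -0.1]
grip_width: 0.0002
```

>>> {"fn": "arm_command", "kwargs": {"moves": [{"rx":0,"ry":0,"rz":0,"x":-0.15,"y":0,"z":0,"gripper":-1},{"rx":0,"ry":0,"rz":0,"x":-0.15,"y":0,"z":0,"gripper":-1}]}}

```text
clock: 14.45
position: [0.5938, 0.078, 0.1924]
tool_rot: [-1.571, -0.129, -0.645]
force: [0.8, -0.1, -1.0]
grip_width: 0.0001
```

>>> {"fn": "arm_command", "kwargs": {"moves": [{"rx":0,"ry":0,"rz":0,"x":-0.15,"y":0,"z":0,"gripper":-1},{"rx":0,"ry":0,"rz":0,"x":-0.15,"y":0,"z":0,"gripper":-1}]}}

```text
clock: 14.62
position: [0.5926, 0.0788, 0.1922]
tool_rot: [-1.571, -0.129, -0.645]
force: [-0.5, -0.6, 1.4]
grip_width: -0.0
```

```bash
python3 - <<'E'
from h import *
st=bot.observe();l=(st['position']-C)@head(-37)*1000;print(l,(st['force']@head(-37)).round(1))
check('o',('side','top'))
E
```

```text
[-32.85910683   0.08676187  82.16870044] [-0.1 -0.8  1.4]
sideback lean 0.499 yaw off -0.06 166 [-30.6   1.   48.2] rms 0.29
topfront lean 0.483 yaw off -0.99 172 [-18.3 -38.7  44.7] rms 0.67
```

>>> {"fn": "arm_command", "kwargs": {"moves": [{"rx":0,"ry":0,"rz":0,"x":-0.15,"y":0,"z":0,"gripper":-1},{"rx":0,"ry":0,"rz":0,"x":-0.15,"y":0,"z":0,"gripper":-1}]}}

```text
clock: 14.88
position: [0.5914, 0.0798, 0.192]
tool_rot: [-1.571, -0.13, -0.645]
force: [-0.6, 0.3, -0.8]
grip_width: 0.0
```

>>> {"fn": "arm_command", "kwargs": {"moves": [{"rx":0,"ry":0,"rz":0,"x":-0.15,"y":0,"z":0,"gripper":-1},{"rx":0,"ry":0,"rz":0,"x":-0.15,"y":0,"z":0,"gripper":-1}]}}

```text
clock: 15.05
position: [0.5902, 0.0807, 0.1918]
tool_rot: [-1.571, -0.129, -0.645]
force: [0.1, 0.6, -0.1]
grip_width: -0.0002
```

```bash
python3 - <<'E'
from h import *
st=bot.observe();l=(st['position']-C)@head(-37)*1000;print(l,(st['force']@head(-37)).round(1))
check('p',('side','top'))
im=np.load('pics/pside.npz')['im'];im2=grab('wrist','w16')[0]
cv2.imwrite('pics/pz.png',np.hstack([cv2.resize(im[140:240,230:330,::-1],None,fx=4,fy=4,interpolation=2),im2[:,120:520,::-1]]))
E
```

```text
[-35.85435883   0.11750115  81.79627803] [-0.3  0.6 -0.1]
sideback lean 0.499 yaw off -0.05 167 [-30.4   0.3  47.9] rms 0.33
topfront lean 0.488 yaw off -1.08 187 [-19.1 -37.8  46.2] rms 0.72
```

View pics/pz.png

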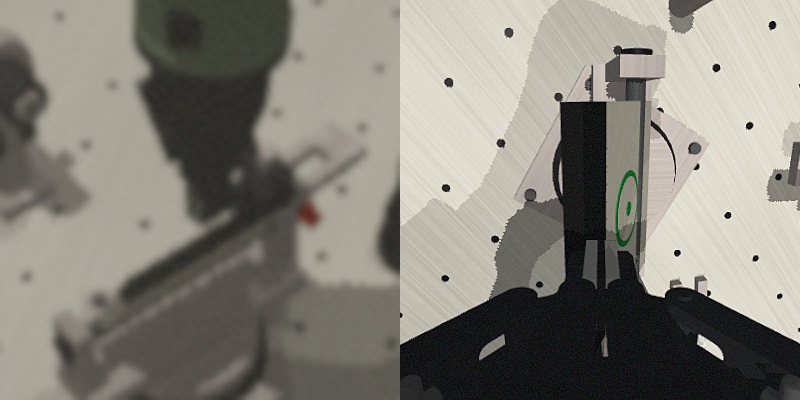

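>>> {"fn": "arm_command", "kwargs": {"moves": [{"rx":0,"ry":0,"rz":0,"x":-0.15,"y":0,"z":0,"gripper":-1},{"rx":0,"ry":0,"rz":0,"x":-0.15,"y":0,"z":0,"gripper":-1}]}}

```text
clock: 15.37
position: [0.5891, 0.0815, 0.1916]
tool_rot: [-1.571, -0.129, -0.645]
force: [-0.5, -0.3, 0.1]
grip_width: -0.0002
```

>>> {"fn": "arm_command", "kwargs": {"moves": [{"rx":0,"ry":0,"rz":0,"x":-0.15,"y":0,"z":0,"gripper":-1},{"rx":0,"ry":0,"rz":0,"x":-0.15,"y":0,"z":0,"gripper":-1}]}}

```text
clock: 15.53
position: [0.5879, 0.0825, 0.1914]
tool_rot: [-1.571, -0.13, -0.645]
force: [0.5, 0.6, 0.0]
grip_width: -0.0001
```

```bash
python3 - <<'E'
from h import *
st=bot.observe();l=(st['position']-C)@head(-37)*1000;print(l,(st['force']@head(-37)).round(1))
check('q',('side','top'))
E
```

```text
[-38.83268374   0.11020626  81.42428577] [0.  0.8 0. ]
sideback lean 0.498 yaw off -0.08 165 [-30.3   1.9  47.5] rms 0.31
topfront lean 0.484 yaw off -0.84 209 [-19.7 -35.6  47.3] rms 0.79
```

>>> {"fn": "arm_command", "kwargs": {"moves": [{"rx":0,"ry":0,"rz":0,"x":0.8,"y":0.4,"z":0,"gripper":-1},{"rx":0,"ry":0,"rz":0,"x":0.7,"y":1,"z":0,"gripper":-1},{"rx":0,"ry":0,"rz":0,"x":0.7,"y":1,"z":0,"gripper":-1}]}}

```text
clock: 15.88
position: [0.5945, 0.0766, 0.181]
tool_rot: [-1.572, -0.129, -0.646]
force: [0.5, 0.2, -0.2]
grip_width: 0.0
```

```bash
python3 - <<'E'
from h import *
st=bot.observe();l=(st['position']-C)@head(-37)*1000;print(l,(st['force']@head(-37)).round(1))
im,T0,ok=meas('w17')
# column profile of finger tip in wrist: points near tool
st=bot.observe(); R0=R.from_euler('xyz',st['tool_rot']).as_matrix(); P=np.load('pics/w17.npz')['P']; t=((P-st['position'])@R0)*1000
m=np.isfinite(t).all(-1)&(abs(t[...,0])<40)&(abs(t[...,2])<15)&(t[...,1]<20)&(t[...,1]>-45); q=t[m]
for y in range(-45,20,5):
    k=(q[:,1]>=y)&(q[:,1]<y+5)
    if k.sum(): print(y,k.sum(),q[k][:,0].min().round(1),q[k][:,0].max().round(1),q[k][:,2].min().round(1),q[k][:,2].max().round(1))
cv2.imwrite('pics/w17z.png',cv2.resize(im[150:330,230:450,::-1],None,fx=3.3,fy=3.3))
E
```

```text
[-30.04962574  -0.55865176  71.030944  ] [ 0.3  0.4 -0.2]
-45 407 -12.7 14.5 5.3 11.3
-40 355 -12.9 14.4 5.8 11.3
-35 303 -12.9 14.5 5.6 11.4
-30 630 -19.7 13.2 -10.1 15.0
-25 652 -21.6 6.4 -14.9 15.0
-20 118 -9.1 -6.5 1.4 14.9
-15 96 -7.1 -4.3 2.8 14.8
-10 89 -4.9 -2.9 2.8 14.8
-5 95 -3.0 -1.0 0.6 15.0
0 89 -1.0 0.6 -1.8 14.9
5 111 0.0 2.8 -3.9 15.0
10 114 2.2 4.5 -6.5 14.8
15 152 3.9 7.0 -8.3 15.0
```

View pics/w17z.png

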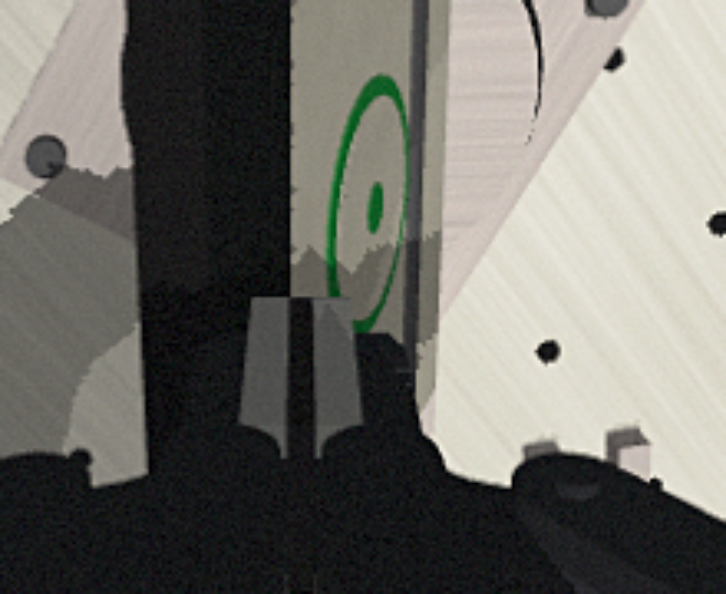

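>>> {"fn": "arm_command", "kwargs": {"moves": [{"rx":0,"ry":0,"rz":0,"x":0.9,"y":0.5,"z":0,"gripper":-1},{"rx":0,"ry":0,"rz":0,"x":0.9,"y":1.3,"z":0,"gripper":-1},{"rx":0,"ry":0,"rz":0,"x":0.5,"y":1.3,"z":0,"gripper":-1},{"rx":0,"ry":0,"rz":0,"x":0.5,"y":1.3,"z":0,"gripper":-1}]}}

```text
clock: 16.27
position: [0.5991, 0.0737, 0.1693]
tool_rot: [-1.572, -0.128, -0.645]
force: [-1.0, 0.5, 0.3]
grip_width: 0.0001
```

>>> {"fn": "arm_command", "kwargs": {"moves": [{"rx":0,"ry":0,"rz":0,"x":-0.15,"y":0,"z":0,"gripper":-1},{"rx":0,"ry":0,"rz":0,"x":-0.15,"y":0,"z":0,"gripper":-1}]}}

```text
clock: 16.43
position: [0.5986, 0.0745, 0.1702]
tool_rot: [-1.57, -0.13, -0.645]
force: [-0.3, 0.8, 0.4]
grip_width: -0.0002
```

```bash
python3 - <<'E'
from h import *
st=bot.observe();l=(st['position']-C)@head(-37)*1000;print(l,(st['force']@head(-37)).round(1),bot.pinch_z)
check('t',('side','top'))
E
```

```text
[-25.41752549   0.22268419  60.19665173] [-0.8  0.4  0.4] 0.0187
sideback lean 0.502 yaw off -0.09 159 [-30.5   2.7  47.6] rms 0.33
topfront lean 0.488 yaw off -1.28 123 [-15.3 -43.3  38.3] rms 0.89
```

>>> {"fn": "arm_command", "kwargs": {"moves": [{"rx":0,"ry":0,"rz":0,"x":-0.2,"y":0,"z":0,"gripper":-1},{"rx":0,"ry":0,"rz":0,"x":-0.2,"y":0,"z":0,"gripper":-1}]}}

```text
clock: 16.7
position: [0.5971, 0.0755, 0.1699]
tool_rot: [-1.57, -0.13, -0.645]
force: [0.4, -0.4, 1.1]
grip_width: 0.0001
```

>>> {"fn": "arm_command", "kwargs": {"moves": [{"rx":0,"ry":0,"rz":0,"x":-0.2,"y":0,"z":0,"gripper":-1},{"rx":0,"ry":0,"rz":0,"x":-0.2,"y":0,"z":0,"gripper":-1}]}}

```text
clock: 16.87
position: [0.5954, 0.0767, 0.1695]
tool_rot: [-1.571, -0.13, -0.645]
force: [1.7, -1.2, -0.1]
grip_width: -0.0
```

>>> {"fn": "arm_command", "kwargs": {"moves": [{"rx":0,"ry":0,"rz":0,"x":-0.15,"y":0,"z":0,"gripper":-1},{"rx":0,"ry":0,"rz":0,"x":-0.15,"y":0,"z":0,"gripper":-1}]}}

```text
clock: 17.03
position: [0.5942, 0.0776, 0.1693]
tool_rot: [-1.571, -0.13, -0.645]
force: [1.1, -1.5, -0.4]
grip_width: 0.0004
```

```bash
python3 - <<'E'
from h import *
st=bot.observe();l=(st['position']-C)@head(-37)*1000;print(l,(st['force']@head(-37)).round(1))
check('u',('side','top'))
E
```

```text
[-3.07918283e+01  4.30253754e-02  5.92596160e+01] [ 1.8 -0.5 -0.4]
sideback lean 0.554 yaw off -0.05 85 [-33.2   3.1  46.5] rms 0.18
topfront lean 0.535 yaw off -1.46 138 [-17.6 -40.9  38.2] rms 0.68
```

>>> {"fn": "arm_command", "kwargs": {"moves": [{"rx":0,"ry":0,"rz":0,"x":1,"y":0,"z":0,"gripper":-1},{"rx":0,"ry":0,"rz":0,"x":2,"y":-2,"z":0,"gripper":-1},{"rx":0,"ry":0,"rz":0,"x":3,"y":-6,"z":0,"gripper":-1},{"rx":0,"ry":0,"rz":0,"x":3,"y":-10,"z":-3,"gripper":-1},{"rx":0,"ry":0,"rz":0,"x":3,"y":-14,"z":-6,"gripper":-1}]}}

```text
clock: 17.55
position: [0.5751, 0.0294, 0.3]
tool_rot: [-1.57, -0.129, -0.644]
force: [0.7, -1.0, 0.1]
grip_width: 0.0
```

>>> {"fn": "arm_command", "kwargs": {"moves": [{"rx":0,"ry":0,"rz":0,"x":0,"y":0,"z":0,"gripper":-1},{"rx":0,"ry":0,"rz":0,"x":0,"y":0,"z":0,"gripper":-1}]}}

```text
clock: 17.72
position: [0.5756, 0.0282, 0.301]
tool_rot: [-1.568, -0.132, -0.647]
force: [0.5, 1.0, -0.4]
grip_width: -0.0001
```

```bash
python3 - <<'E'
from h import *
check('v',('side','top','wrist'));check('v2',('side','top','wrist'))
E
```

```text
sideback lean 0.552 yaw off -0.06 84 [-33.6   1.5  47.1] rms 0.16
wristfront lean 0.541 yaw off -0.22 7312 [-27.3   3.1  56.1] rms 0.43
sideback lean 0.553 yaw off -0.04 84 [-32.8   2.8  45.8] rms 0.19
wristfront lean 0.542 yaw off -0.21 7332 [-27.2   3.5  56.1] rms 0.43
```

View pics/vwrist.png

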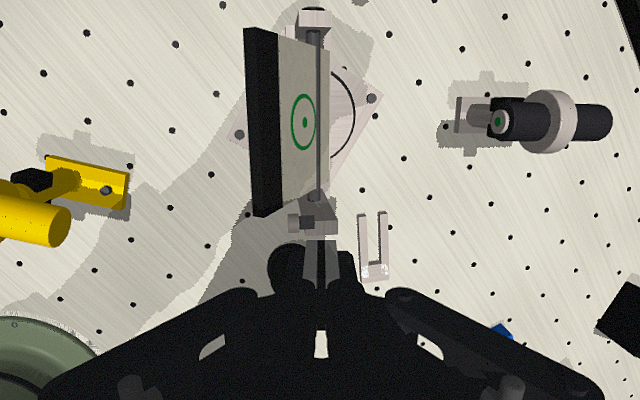

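```bash
python3 - <<'E'
from h import *
H=head(-37)
for x,z in((-.1,.16),(-.1,.055),(-.085,.055)): delta(C+H@[x,0,z],toolR(-37,.13))
E
```

```text
xyz cm [-8.53  1.69  4.98] r [ 0.001  0.001 -0.002] | pos [0.575  0.0299 0.2977] t 18.02 F [0.4 0.1 0.3]
xyz cm [-9.87 12.1   4.99] r [ 0.001  0.001 -0.002] | pos [0.575  0.0299 0.2977] t 18.02 F [0.4 0.1 0.3]
xyz cm [-8.39 12.29  4.98] r [ 0.001  0.001 -0.002] | pos [0.575  0.0299 0.2977] t 18.02 F [0.4 0.1 0.3]
```

>>> {"fn": "arm_command", "kwargs": {"moves": [{"rx":0,"ry":0,"rz":0,"x":-3,"y":0,"z":2,"gripper":-1},{"rx":0,"ry":0,"rz":0,"x":-6,"y":0,"z":4,"gripper":-1},{"rx":0,"ry":0,"rz":0,"x":-8.5,"y":0.5,"z":5,"gripper":-1},{"rx":0,"ry":0,"rz":0,"x":-9.3,"y":3,"z":5,"gripper":-1},{"rx":0,"ry":0,"rz":0,"x":-9.5,"y":6,"z":5,"gripper":-1}]}}

```text
clock: 18.43
position: [0.5355, 0.1244, 0.227]
tool_rot: [-1.568, -0.13, -0.642]
force: [1.1, -0.3, -0.9]
grip_width: -0.0001
```

>>> {"fn": "arm_command", "kwargs": {"moves": [{"rx":0,"ry":0,"rz":0,"x":-0.2,"y":2,"z":0,"gripper":-1},{"rx":0,"ry":0,"rz":0,"x":-0.4,"y":4,"z":0,"gripper":-1},{"rx":0,"ry":0,"rz":0,"x":-0.4,"y":6.1,"z":0,"gripper":-1},{"rx":0,"ry":0,"rz":0,"x":-0.4,"y":6.1,"z":0,"gripper":-1}]}}

```text
clock: 18.77
position: [0.5375, 0.1185, 0.1621]
tool_rot: [-1.575, -0.126, -0.644]
force: [-0.7, 0.4, -0.3]
grip_width: -0.0002
```

```bash
python3 - <<'E'
from h import *
st=bot.observe();l=(st['position']-C)@head(-37)*1000;print(l,(st['force']@head(-37)).round(1))
check('x',('top','wrist'))
E
```

```text
[-100.7610909    -1.38289058   52.05761617] [-0.8 -0.1 -0.3]
topfront lean 0.546 yaw off -0.07 461 [-25.5  -0.9  51.5] rms 0.68
wristfront lean 0.545 yaw off 0.15 571 [-26.1  13.   54.8] rms 0.33
```

View pics/xwrist.png

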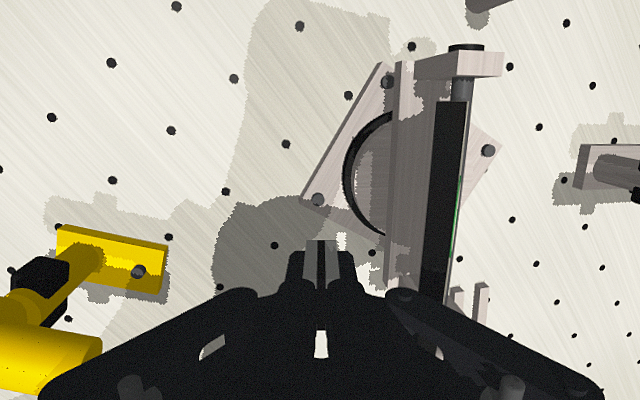

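>>> {"fn": "arm_command", "kwargs": {"moves": [{"rx":0,"ry":0,"rz":0,"x":0.7,"y":0.1,"z":0,"gripper":-1},{"rx":0,"ry":0,"rz":0,"x":1.4,"y":0.2,"z":0,"gripper":-1},{"rx":0,"ry":0,"rz":0,"x":1.9,"y":0.3,"z":0,"gripper":-1},{"rx":0,"ry":0,"rz":0,"x":1.9,"y":0.3,"z":0,"gripper":-1}]}}

```text
clock: 19.2
position: [0.5558, 0.1064, 0.1661]
tool_rot: [-1.57, -0.131, -0.647]
force: [-0.8, -0.1, -0.1]
grip_width: 0.0
```

>>> {"fn": "arm_command", "kwargs": {"moves": [{"rx":0,"ry":0,"rz":0,"x":0.2,"y":0,"z":0,"gripper":-1},{"rx":0,"ry":0,"rz":0,"x":0.2,"y":0,"z":0,"gripper":-1}]}}

```text
clock: 19.37
position: [0.5563, 0.1061, 0.166]
tool_rot: [-1.57, -0.13, -0.646]
force: [-0.3, -0.7, 0.2]
grip_width: -0.0002
```

>>> {"fn": "arm_command", "kwargs": {"moves": [{"rx":0,"ry":0,"rz":0,"x":0.2,"y":0,"z":0,"gripper":-1},{"rx":0,"ry":0,"rz":0,"x":0.2,"y":0,"z":0,"gripper":-1}]}}

```text
clock: 19.53
position: [0.5579, 0.105, 0.1661]
tool_rot: [-1.57, -0.13, -0.645]
force: [-0.0, 0.2, -0.3]
grip_width: 0.0006
```

```bash
python3 - <<'E'
from h import *
st=bot.observe();l=(st['position']-C)@head(-37)*1000;print(l,(st['force']@head(-37)).round(1))
check('y',('top','wrist'))
E
```

```text
[-76.37356836   0.08681621  56.12890763] [-0.1  0.1 -0.3]
topfront lean 0.547 yaw off -0.11 420 [-23.4  -4.2  48.1] rms 0.77
wristfront lean 0.545 yaw off 0.23 4055 [-27.2  20.4  56.6] rms 0.36
```

View pics/ywrist.png

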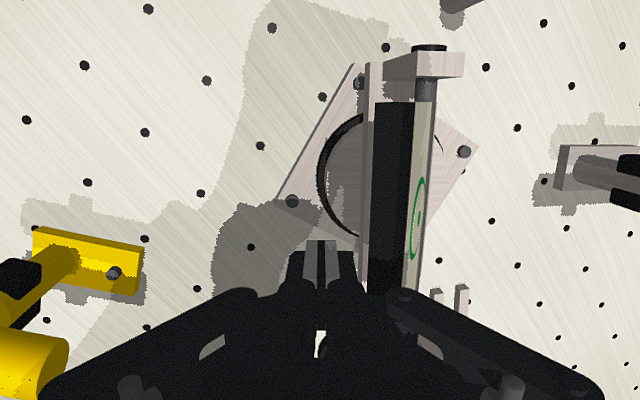

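>>> {"fn": "arm_command", "kwargs": {"moves": [{"rx":0,"ry":0,"rz":0,"x":0.3,"y":0,"z":0,"gripper":-1},{"rx":0,"ry":0,"rz":0,"x":0.3,"y":0,"z":0,"gripper":-1}]}}

```text
clock: 19.8
position: [0.5604, 0.1031, 0.1664]
tool_rot: [-1.571, -0.13, -0.646]
force: [0.5, -0.1, -0.5]
grip_width: -0.0004
```

>>> {"fn": "arm_command", "kwargs": {"moves": [{"rx":0,"ry":0,"rz":0,"x":0.2,"y":0,"z":0,"gripper":-1},{"rx":0,"ry":0,"rz":0,"x":0.2,"y":0,"z":0,"gripper":-1}]}}

```text
clock: 19.97
position: [0.5619, 0.1019, 0.1666]
tool_rot: [-1.571, -0.13, -0.646]
force: [0.3, -0.8, -1.4]
grip_width: 0.0003
```

>>> {"fn": "arm_command", "kwargs": {"moves": [{"rx":0,"ry":0,"rz":0,"x":0.15,"y":0,"z":0,"gripper":-1},{"rx":0,"ry":0,"rz":0,"x":0.15,"y":0,"z":0,"gripper":-1}]}}

```text
clock: 20.13
position: [0.563, 0.1011, 0.1668]
tool_rot: [-1.571, -0.13, -0.646]
force: [-0.1, 0.1, -0.4]
grip_width: 0.0001
```

```bash
python3 - <<'E'
from h import *
st=bot.observe();l=(st['position']-C)@head(-37)*1000;print(l,(st['force']@head(-37)).round(1))
check('z',('top','wrist'))
E
```

```text
[-6.98779517e+01  2.58807582e-02  5.68227802e+01] [-0.1  0.1 -0.4]
topfront lean 0.551 yaw off -0.12 355 [-22.6 -11.   46.5] rms 0.74
wristfront lean 0.546 yaw off 0.16 5212 [-27.4  20.   56.9] rms 0.31
```

>>> {"fn": "arm_command", "kwargs": {"moves": [{"rx":0,"ry":0,"rz":0,"x":0.15,"y":0,"z":0,"gripper":-1},{"rx":0,"ry":0,"rz":0,"x":0.15,"y":0,"z":0,"gripper":-1}]}}

```text
clock: 20.4
position: [0.5642, 0.1002, 0.1671]
tool_rot: [-1.571, -0.13, -0.646]
force: [-0.1, -0.2, 0.4]
grip_width: 0.0003
```

>>> {"fn": "arm_command", "kwargs": {"moves": [{"rx":0,"ry":0,"rz":0,"x":0.15,"y":0,"z":0,"gripper":-1},{"rx":0,"ry":0,"rz":0,"x":0.15,"y":0,"z":0,"gripper":-1}]}}

```text
clock: 20.57
position: [0.5651, 0.0996, 0.1672]
tool_rot: [-1.571, -0.129, -0.645]
force: [-1.7, 0.8, 1.0]
grip_width: -0.0002
```

```bash
python3 - <<'E'
from h import *
st=bot.observe();l=(st['position']-C)@head(-37)*1000;print(l,(st['force']@head(-37)).round(1))
check('aa',('top','wrist'))
E
```

```text
[-67.26525201   0.11027345  57.20186482] [-1.9 -0.4  1. ]
topfront lean 0.545 yaw off 0.1 372 [-22.1 -13.2  46.1] rms 0.92
wristfront lean 0.543 yaw off 0.14 5547 [-27.2  19.7  57. ] rms 0.31
```

Contact. Another 2 mm should take out about 0.02 rad.

>>> {"fn": "arm_command", "kwargs": {"moves": [{"rx":0,"ry":0,"rz":0,"x":0.15,"y":0,"z":0,"gripper":-1},{"rx":0,"ry":0,"rz":0,"x":0.15,"y":0,"z":0,"gripper":-1}]}}

```text
clock: 20.83
position: [0.5662, 0.0989, 0.1675]
tool_rot: [-1.571, -0.129, -0.645]
force: [-7.2, 2.7, 5.9]
grip_width: 0.0002
```

```bash
python3 - <<'E'
from h import *
st=bot.observe();l=(st['position']-C)@head(-37)*1000;print(l,(st['force']@head(-37)).round(1))
check('ab',('top','wrist'))
E
```

```text
[-66.05067176   0.1886559   57.54779714] [-7.3 -2.2  5.9]
topfront lean 0.533 yaw off 0.2 303 [-21.7 -14.6  46.8] rms 0.71
wristfront lean 0.532 yaw off 0.13 5337 [-26.7  19.6  57.3] rms 0.31
```

>>> {"fn": "arm_command", "kwargs": {"moves": [{"rx":0,"ry":0,"rz":0,"x":0.1,"y":0,"z":0,"gripper":-1},{"rx":0,"ry":0,"rz":0,"x":0.1,"y":0,"z":0,"gripper":-1}]}}

```text
clock: 21.1
position: [0.5668, 0.0985, 0.1679]
tool_rot: [-1.571, -0.129, -0.645]
force: [-8.7, 3.8, 10.3]
grip_width: -0.0
```

>>> {"fn": "arm_command", "kwargs": {"moves": [{"rx":0,"ry":0,"rz":0,"x":-0.8,"y":0,"z":0,"gripper":-1},{"rx":0,"ry":0,"rz":0,"x":-2.5,"y":0,"z":0,"gripper":-1},{"rx":0,"ry":0,"rz":0,"x":-3.5,"y":-4,"z":0,"gripper":-1},{"rx":0,"ry":0,"rz":0,"x":-3.5,"y":-8,"z":0,"gripper":-1},{"rx":0,"ry":0,"rz":0,"x":-3.5,"y":-12,"z":-1,"gripper":-1}]}}

```text
clock: 21.52
position: [0.5205, 0.1218, 0.2832]
tool_rot: [-1.571, -0.129, -0.643]
force: [-0.0, 0.1, 0.5]
grip_width: 0.0003
```

>>> {"fn": "arm_command", "kwargs": {"moves": [{"rx":0,"ry":0,"rz":0,"x":3.5,"y":0,"z":-3,"gripper":-1},{"rx":0,"ry":0,"rz":0,"x":7,"y":0,"z":-6,"gripper":-1},{"rx":0,"ry":0,"rz":0,"x":10,"y":0,"z":-7,"gripper":-1},{"rx":0,"ry":0,"rz":0,"x":10,"y":0,"z":-7,"gripper":-1}]}}

```text
clock: 21.85
position: [0.5603, -0.0031, 0.2959]
tool_rot: [-1.571, -0.133, -0.653]
force: [-0.2, -1.2, -0.5]
grip_width: -0.0002
```

```bash
python3 - <<'E'
from h import *
check('ac',('side','top','wrist'));check('ad',('side','top','wrist'))
a=np.load('pics/acside.npz')['im'];b=np.load('pics/acwrist.npz')['im']
cv2.imwrite('pics/acz.png',np.hstack([cv2.resize(a[140:260,220:320,::-1],None,fx=4,fy=4,interpolation=2)[:400],b[:,120:520,::-1]]))
for n in ('acside','acwrist','actop'):
    z=np.load(f'pics/{n}.npz');P=((z['P']-C)@head(-37))*1000;I=z['im'].astype(int)
    m=(I[...,0]>I[...,1]+50)&(I[...,0]>I[...,2]+50)&(abs(P[...,1]+110)<50)&(abs(P[...,0]+14)<25)&(P[...,2]>-40); q=P[m]
    if len(q): print(n,len(q),q.mean(0).round(1),q.min(0).round(0),q.max(0).round(0))
E
```

```text
sideback lean 0.531 yaw off -0.1 116 [-31.8   0.8  46.5] rms 0.23
wristfront lean 0.522 yaw off -0.23 7684 [-25.8   1.6  56.3] rms 0.43
sideback lean 0.532 yaw off -0.02 118 [-32.4   1.4  47.5] rms 0.23
wristfront lean 0.521 yaw off -0.21 7651 [-25.9   2.2  56.5] rms 0.43
acwrist 21 [ -16.4 -113.4   14.5] [ -21. -120.   -4.] [-12. -99.  59.]
```

View pics/acz.png

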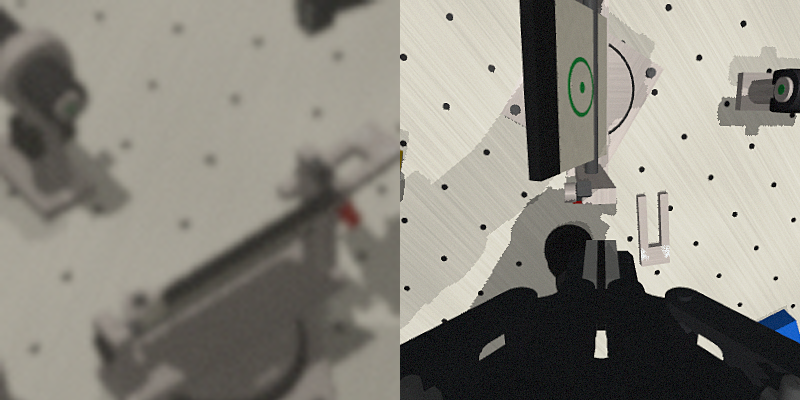

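```bash
python3 - <<'E'
from h import *
for n in('top0','actop'):
    pass
a=np.load('pics/top0.npz')['im'].astype(int);b=np.load('pics/adtop.npz')['im'].astype(int)
for nm,(x0,x1,y0,y1) in dict(post=(252,272,108,126),case=(425,462,142,186),spanner=(432,462,202,255),driver=(158,182,205,268),jar=(150,184,148,174),fork=(330,370,155,190)).items():
    print(nm,np.abs(a-b)[y0:y1,x0:x1].mean().round(1))
print(bot.job_done(),bot.observe()['clock'])
E
```

```text
post 7.3
case 6.6
spanner 8.9
driver 7.4
jar 7.9
fork 7.8
the job is handed in; nothing more can be done
the job is handed in; nothing more can be done
```

The screen is set up as asked and the job is handed in. The last clock reading before hand-in was about 22 s, and the arm was touching nothing.

**What I did:**
1. Pushed the red tab down with the closed fingers until the force jumped, which marks the stop.
2. Pinched the screen's top edge and swivelled the head about 66°, until it faced the dark laser. I left the yellow look-alike alone.
3. Leaned the screen back in the same grip, then released it and corrected the lean with two light pushes of the closed fingers.

**Last checks:**

| What | Measured | Target |
|---|---|---|
| Lean | 0.521–0.532 rad (wrist and side cameras differ by 0.01) | 0.524 rad |
| Screen facing | −37.0° to −37.2° | −36.6° to −37.0° (laser axis and its bearing from the swivel) |
| Catch | about 1.2 rad, from where the red tab lies | 1.2 rad at the stop |

- **Lean corrections:** the screen slipped in the grip to about 0.495 rad. The first push overshot to about 0.545, and the second brought it to the final value.
- **Fingertip offset:** closed, the fingertips seemed to reach about 20 mm less far than the stated tool point, so contact came later than I expected. I worked from the force readings and pictures there.
- **Top camera:** it gave no lean reading in the final look.
- **Loose parts:** the before-and-after top pictures showed only small, even differences around six of the seven parts. I left the expander out of that comparison; it stands upright in the last wrist picture.

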